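# Put a carnelian away in a push-latch specimen case

## Robot

A 6-joint arm with a two-finger parallel gripper is mounted at the origin on the work surface. World frame = base frame: x ahead of the robot, y to its left, z up, the work surface at z = 0. Lengths are in m, angles in rad, forces in N, time in s.
With the tool pointing down it reaches from about 0.3 to 0.875 m from the base axis. Payload 6.4 kg.
Tool frame: the origin (TCP) lies midway between the tips of the shut fingers; the grasp point (between the pads) lies 19 mm behind it; z points along the fingers, x is the direction in which the jaws open and shut, and the axes are right-handed (so a half turn about z gives the same grasp; the last joint's range is limited). The gripper opens to 85 mm and grips with 20 to 120 N. Pads are 22 mm wide; open, the fingers measure 114 mm over their backs; the gripper's body (76 mm by 85 mm) begins 54 mm behind the grasp point. The pads swing forward as they close: fully open they stand 13 mm farther back than shut.
Start: joints at [1.074, 0.181, 1.607, -0, 1.354, -0.206], TCP at [0.165, 0.551, 0.231] pointing down, gripper open.
Joint ranges: [-2.99, 2.99], [-0.89, 2.07], [0.3, 2.58], [-1.14, 4.28], [0, 2.63], [-3.12, 3.12]. Speed limits (rad/s): [2.57, 2.57, 3.01, 3.14, 3.14, 3.14].

## Interface

Orientations are given as [roll, pitch, yaw] about the fixed x, y, z axes, in that order (R = Rz(yaw) Ry(pitch) Rx(roll)).
In Python, from rig import ctrl, viewer, order gives the robot as it stands.
- The arm moves only by the tool step_arm, never from a script. Its argument "steps" is a list that holds one entry, the list of rows, each a list of 6 numbers: the shift along the tool's x, y, z normalised to -1 to 1, where 1 is 0.03 m, then the turn, a rotation vector about the tool's x, y, z normalised to -1 to 1, where 1 is 0.1 rad. In form: [[[tx, ty, tz, wx, wy, wz], ...]]. A call has 1 to 10 rows; each row shifts and turns the pose as measured when the row begins, along the tool's axes as they then stand; what a row does not reach is not made up. A row lasts 1/8 s, in which the tool goes at most 62.5 mm and 10.7 degrees, less where a joint would pass 70% of its speed; a pose out of reach is approached as far as the arm can. A call with a number of a shift or a turn outside -1 to 1 is refused whole. A call with a gripper value outside its range is refused whole. "jaw" is the opening, from 0 (shut) to 1 (fully open), set as the call begins (left out, the last holds). The fingers move at their own pace and stop on an object; "grip_force" is the grip in N (left out, the last holds). Time passes only in rows, so rows that do not move let the fingers close. It gives the time, the measured TCP pose, the force and the opening at its end, in the units of the state.
- ctrl.read_state(): the state, without advancing time (a new reading comes with each control period).
- viewer.capture(name): name is "side" or "top"; returns the picture (400x640x3 uint8, blue, green, red); there is no depth.
- viewer.camera_model(name): a dict with "mtx" (3x3 intrinsics, pixels), "k1" (the pictures are not rectified: a ray, as slopes to the right and down, at radius r is drawn at 1 + k1 r^2 times it, then the intrinsics apply), "R" (3x3) and "t" (3): a world point X has camera coordinates R X + t. Camera axes: x right, y down, z forward; pixel columns grow to the right and rows downward; lengths in m; the calibration is good to about 2 mm. A picture is of the moment at which its call begins. camera_model takes no time and is no camera call.
- order.hand_in(): hands the job in, once; it reports no verdict.
Trained networks look in the newest picture that a camera, given by its name, has taken for a name from the list of things; names that differ only in an ending like _2 or _b are one class to them, and where a whole thing is asked for, a point or a joint stands for the part that bears it (a point fixed in the world has none). Each returns a list of dicts, best first, with "conf" (0 to 1); they miss things now and then, are a little off and sometimes report something else, mostly with a low value. They report only what shows in the picture. A call takes as long as a camera call. They do not tell look-alikes from the thing itself.
- viewer.recognise(camera, name): "bbox" ([left, top, right, bottom] in pixels, round what is visible of it).
- viewer.masks_of(camera, name): "pixels" (400x640 bool, what is visible of it) and "bbox" ([left, top, right, bottom] in pixels, round what is visible of it).
The state is a dict: "time_s": time; "q": joint angles; "qd": joint speeds; "joint_torque": joint torques, N m; "eef_pos": TCP position; "tool_rot": TCP orientation; "contact_force": force on the tool from outside, world axes, zero at the start; "wrist_torque": the same for the moment, N m; "gripper_width": opening from 0.0 (shut) to 1.0 (fully open).
Only numpy, scipy, OpenCV 4.12 (cv2) and the standard library are available. Lean on these libraries where they do the work, as an engineer would, in place of code of your own. Each camera call takes 0.05 s, during which the arm holds its last target.

## Task

Put the carnelian on its wooden display block away in the empty bay of the green specimen case: press the pad on the lid to release the push latch so that the lid springs up, set the block down upright in the bay without dropping it, then swing the lid down and press it again until the latch holds it shut by itself. Press only as hard as it takes to feel the latch reach its stop, because the lid's clear pane cracks under a hard push, and leave the other stones, the saucer and the caliper where they are.

Things in the scene. Friction and masses are not known exactly. Their poses are not given: they have to be found in the camera images.
- case: Specimen case, fixed: green steel tray 200 (its x, front to back) x 280 (its y) x 70 mm high, walls 4 mm. Origin: centre of its underside on the shelf. x points from the front wall (latch side) to the hinge wall, y to the left, z up. A felt divider 16 mm high along x at y = 0 parts two bays, each 134 mm wide, 192 mm long: the one at +y is empty, the one at -y holds the pyrite.
- empty_bay (a point): Point on the felt floor of the empty bay, 12 mm above the shelf, at x = -30, y = +69 mm of the case: a good place for the block, which may stand anywhere in this bay clear of walls and divider. Walls rise 58 mm above it; the open lid leans back behind it.
- latch_housing (a point): Top middle of the black latch housing inside the front wall, 62 mm above the shelf, at x = -85, y = 0 of the case; the housing is 40 mm wide (y) and 22 mm deep (x).
- lid_angle (a joint): Lid angle (rad) about the hinge on the case's far edge: 0 latched and level, to -0.08 while pressed, 1.35 sprung fully open (takes 2 to 3 s, damped). Pressing the pad to the latch's stop and letting go frees a latched lid; swinging an open lid down to the stop and letting go latches it. A press short of the stop changes nothing. The latch resets once the lid has risen above 0.2.
- press_pad (a point): Top centre of a black rubber press pad, 22 mm disc, on the lid's front rail, 189 mm from the hinge line, 94 mm above the shelf when latched; z is the lid's outward normal. Its stop lies 6 to 15 mm below latched to release and, apart from that, 5 to 14 mm to relatch, unseen and new in each run. Felt: 4 to 6 N before the stop, then a hard rise. 9 to 14 N is right; over 20 N cracks the pane.
- lid_hinge (a point): Middle of the hinge line, 87 mm above the shelf, at x = +100 mm of the case; turns with the lid, x axis from free edge to hinge. The lid's outer face lies 5 mm, the pad's top 7 mm, outside this line. A spring lifts the lid: holding it down at the pad takes 4 to 5 N near shut, less when open, some 1 to 3 N more while it moves.
- lid: The moving lid: flat aluminium frame with 26 mm rails round a clear pane, 290 mm wide, reaching 203 mm from the hinge line; a skirt 22 mm deep hangs from front and side edges, and a latch tongue hangs 60 mm below the middle of the front rail. Origin and axes as lid_hinge. Over 20 N on it cracks the pane.
- carnelian_centre (a point): Centre, 22 mm above the underside, of a wooden display block 46 (x) x 40 (y) x 44 (z) mm, about 70 g, with an orange-red domed carnelian 21 mm across in a brass setting on top (6.5 mm high). z up. Hold it across its 40 mm (its y).
- carnelian: The carnelian's display block; origin at the centre of its underside, axes as carnelian_centre.
- malachite_centre (a point): Centre of a like wooden block with a green malachite cabochon; it and the carnelian's swap places from run to run. Stays where it is.
- pyrite: Cluster of pyrite cubes about 70 mm across and 42 mm high in the other bay of the case; origin under its middle. Stays there.
- desert_rose: Sand-coloured desert rose crystal about 70 mm across and 50 mm high; origin under its middle. Stays where it is.
- saucer: Green glass saucer 112 mm across and 20 mm high with small dark-red garnets; origin under its middle. Stays where it is.
- caliper: Digital caliper lying flat, 232 mm long (its x) and 14 mm thick; origin under the middle of its beam. Stays where it is.
Mind the look-alikes: they are no part of the job. What is shaped like the carnelian but purple is not meant.

How it is judged:
On the way, in this order (a step that is already met when the one before it is completed fails the run):
1. the latch is released and the lid has sprung open (above 1.0 rad) (value of joint lid_angle above 1 rad), for 0.1 s.
2. the carnelian's block stands upright on the floor of the empty bay, let go, with the lid open (y of carnelian_centre in the frame of case between 0.022 and 0.116 m and x of carnelian_centre in the frame of case between -0.078 and 0.078 m and z of carnelian_centre in the frame of case between 0.028 and 0.04 m and angle between carnelian_centre's own z axis and vertical below 0.12 rad and value of joint lid_angle above 1 rad and contact force between carnelian and the fingers below 0.1 N and linear speed of carnelian below 0.02 m/s), for 0.2 s.
At the end, for the whole second after the job is handed in: The lid is shut and held by its latch alone (between -0.01 and 0.03 rad, at rest); the carnelian's block stands upright (within 0.12 rad) on the floor of the empty bay, its centre 22 to 116 mm to the left (+y) of the case's middle line and within 78 mm of its middle front to back, at rest (value of joint lid_angle between -0.01 and 0.03 rad and velocity of joint lid_angle below 0.02 rad/s and y of carnelian_centre in the frame of case between 0.022 and 0.116 m and x of carnelian_centre in the frame of case between -0.078 and 0.078 m and z of carnelian_centre in the frame of case between 0.028 and 0.04 m and angle between carnelian_centre's own z axis and vertical below 0.12 rad and linear speed of carnelian below 0.02 m/s); the robot touches nothing.
It fails at once if the lid is pushed with more than 20 N (contact force between lid and the fingers above 20 N or contact force between lid and the arm above 20 N).
It fails at once if the carnelian's block is dropped (falls free for more than about 1 cm) (linear speed of carnelian above 0.45 m/s and contact force between carnelian and the fingers below 0.05 N).
It fails at once if the carnelian's block is tipped over (angle between carnelian_centre's own z axis and vertical above 0.6 rad).
It fails at once if another stone, the saucer or the caliper is moved by more than 15 mm (distance of any of malachite_centre, pyrite, desert_rose, saucer, caliper from where it was at the start of the episode above 0.015 m).
It also fails if it takes over 67 s, if anything falls off the work surface, if the arm or the gripper's body presses on something with over 40 N, if the wrist force passes 120 N, or if a joint passes its speed limit or range.

## Working session

There is one attempt and no reset: what is moved stays moved. The work goes in short steps, Python scripts to look and compute and a tool call to move; the robot and the scene stay as the last step left them, time stands still between calls to the robot, and variables do not carry over. Pictures are saved under pics/ and viewed, and the job is handed in when it is done.

Besides the shell and the picture viewer there is one more tool, called after ">>>" by a JSON object that holds its "api" and its "payload", one argument or row to a line. step_arm: Moves the arm, as the interface text tells. Its arguments: {"type":"object","properties":{"steps":{"type":"array","items":{"type":"array","items":{"type":"array","items":{"type":"number","minimum":-1,"maximum":1}}}},"jaw":{"type":"number"},"grip_force":{"type":"number"}},"required":["steps"]}

```bash
ls; mkdir -p pics; python3 - <<'E'
from rig import ctrl, viewer, order
import cv2
s=ctrl.read_state()
for k,v in s.items(): print(k,v)
for c in("side","top"):
    cv2.imwrite(f"pics/{c}0.png",viewer.capture(c)); print(viewer.camera_model(c))
E
```

```text
pics
time_s 0.0
q [ 1.07370440e+00  1.81526292e-01  1.60799957e+00 -2.20141873e-05
  1.35379199e+00 -2.06277988e-01]
qd [-0.00074455  0.00115175  0.00159851 -0.00172033  0.00024442 -0.00121839]
joint_torque [ 2.25270873e-03 -4.44882059e+01 -3.51329720e+01 -6.20220112e-05
  9.33790812e-03 -5.54800366e-07]
eef_pos [0.16458272 0.55037249 0.23039652]
tool_rot [-3.14126034e+00  1.69301709e-03  1.27998743e+00]
contact_force [-0.33823973  0.10541604 -0.2436456 ]
wrist_torque [-0.01372209 -0.01437058  0.01344256]
gripper_width 0.99834848142019
{'mtx': array([[472.94290157,   0.        , 320.99140584],
       [  0.        , 472.94290157, 197.758626  ],
       [  0.        ,   0.        ,   1.        ]]), 'k1': -0.017537893432359362, 'R': array([[-0.9557095 , -0.29420695,  0.00785018],
       [-0.20355624,  0.64150242, -0.73962119],
       [ 0.21256579, -0.70846095, -0.67297762]]), 't': array([0.53398748, 0.21040916, 0.98567079])}
{'mtx': array([[363.74249923,   0.        , 316.93752965],
       [  0.        , 363.74249923, 201.63737955],
       [  0.        ,   0.        ,   1.        ]]), 'k1': -0.010461062340625856, 'R': array([[ 0.0060335 , -0.9999783 , -0.00264539],
       [-0.97250146, -0.00525175, -0.23283756],
       [ 0.23281862,  0.00397747, -0.97251204]]), 't': array([-0.0572088 ,  0.58736414,  0.84588567])}
```

View pics/side0.png

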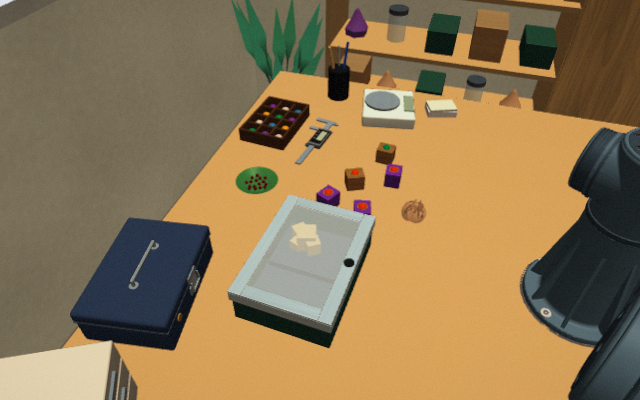

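View pics/top0.png

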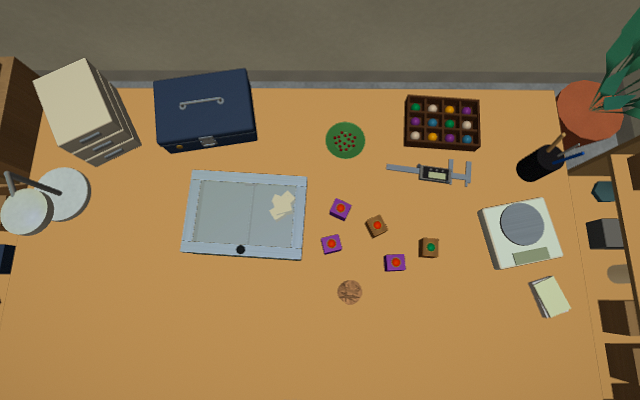

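```bash
cat > h.py <<'E'
import numpy as np, cv2
from rig import ctrl, viewer, order
def ray(c,uv):
    m=viewer.camera_model(c);K=np.array(m['mtx']);R=np.array(m['R']);t=np.array(m['t'])
    p=cv2.undistortPoints(np.array([[uv]],float),K,np.array([m['k1'],0,0,0,0.]))[0,0]
    # model: drawn = (1+k1 r^2)*ideal -> matches opencv
    return -R.T@t, R.T@np.array([p[0],p[1],1.])
def at(c,uv,z):
    C,d=ray(c,uv); return C+d*(z-C[2])/d[2]
def proj(c,X):
    m=viewer.camera_model(c);R=np.array(m['R'])
    return cv2.projectPoints(np.array(X,float).reshape(-1,1,3),cv2.Rodrigues(R)[0],np.array(m['t']),np.array(m['mtx']),np.array([m['k1'],0,0,0,0.]))[0][:,0]
def tri(uv1,uv2):
    a,d=ray('side',uv1);b,e=ray('top',uv2)
    A=np.stack([d,-e],1);s=np.linalg.lstsq(A,b-a,rcond=None)[0]
    p,q=a+d*s[0],b+e*s[1]; return (p+q)/2,np.linalg.norm(p-q)
def st():
    s=ctrl.read_state(); print(round(s['time_s'],2),np.round(s['eef_pos'],4),np.round(s['tool_rot'],3),np.round(s['contact_force'],2),round(s['gripper_width'],3)); return s
E
python3 - <<'E'
from h import *
for n in ['press_pad','lid','carnelian','case']:
  for c in('top','side'):
    for r in viewer.masks_of(c,n)[:6]:
        m=r['pixels']; ys,xs=np.nonzero(m); 
        print(n,c,round(r['conf'],2),r['bbox'],'cen',xs.mean().round(1),ys.mean().round(1),m.sum())
        if n in('lid',) and r['conf']>.5:
            cs=cv2.findContours(m.astype('uint8'),0,2)[0]; k=max(cs,key=cv2.contourArea)
            q=cv2.boxPoints(cv2.minAreaRect(k)); ap=cv2.approxPolyDP(cv2.convexHull(k),5,True)[:,0]; print(ap.tolist())
            print([at(c,p,.092).round(4).tolist() for p in ap.astype(float)])
        if n=='press_pad': print(at(c,(xs.mean(),ys.mean()),.094).round(4))
        if n=='carnelian': print(at(c,(xs.mean(),ys.mean()),.036).round(4))
E
python3 - <<'E'
import cv2
a=cv2.imread('pics/top0.png')
cv2.imwrite('pics/top0a.png',cv2.resize(a[150:310,170:450],None,fx=2.8,fy=2.8,interpolation=cv2.INTER_CUBIC))
E
```

```text
press_pad top 0.89 [178.8, 170.4, 307.5, 258.9] cen 244.8 214.4 9966
[0.5489 0.121  0.094 ]
press_pad side 0.74 [228.0, 195.7, 376.4, 333.8] cen 304.4 262.2 12178
[0.547  0.1517 0.094 ]
lid top 0.68 [184.0, 170.3, 309.5, 261.9] cen 244.7 214.5 9962
[[192, 171], [306, 176], [300, 258], [181, 251]]
[[0.6595, 0.2599, 0.092], [0.6478, -0.0263, 0.092], [0.445, -0.0147, 0.092], [0.4597, 0.2689, 0.092]]
lid side 0.76 [225.3, 193.1, 373.2, 330.1] cen 304.1 262.1 12178
[[289, 194], [374, 218], [329, 331], [229, 296]]
[[0.6455, -0.0305, 0.092], [0.443, -0.0128, 0.092], [0.4576, 0.2839, 0.092], [0.6546, 0.2687, 0.092]]
carnelian top 0.83 [378.4, 253.0, 406.2, 271.6] cen 393.0 262.1 368
[ 0.4407 -0.2456  0.036 ]
carnelian top 0.79 [329.5, 197.4, 350.6, 221.0] cen 339.4 209.6 294
[ 0.5748 -0.1121  0.036 ]
carnelian top 0.74 [319.7, 233.1, 340.9, 255.4] cen 330.5 243.9 297
[ 0.4855 -0.0889  0.036 ]
carnelian top 0.54 [365.9, 213.6, 386.1, 240.1] cen 375.4 225.9 366
[ 0.5324 -0.2042  0.036 ]
carnelian top 0.53 [183.1, 170.2, 307.8, 259.5] cen 244.8 214.8 9773
[0.5596 0.1329 0.036 ]
carnelian side 0.71 [351.0, 200.6, 369.7, 213.5] cen 360.8 205.8 190
[ 0.4899 -0.1008  0.036 ]
carnelian side 0.7 [315.7, 185.4, 339.6, 208.6] cen 328.2 195.9 353
[ 0.5748 -0.1114  0.036 ]
carnelian side 0.62 [343.1, 167.6, 365.8, 189.7] cen 353.4 178.6 455
[ 0.5319 -0.1942  0.036 ]
carnelian side 0.55 [384.6, 165.6, 402.2, 186.5] cen 392.2 175.4 365
[ 0.4394 -0.2374  0.036 ]
case top 0.91 [178.9, 167.2, 306.3, 262.3] cen 245.1 214.9 9967
case side 0.83 [227.7, 195.2, 371.8, 347.4] cen 303.5 269.3 14179
```

View pics/top0a.png

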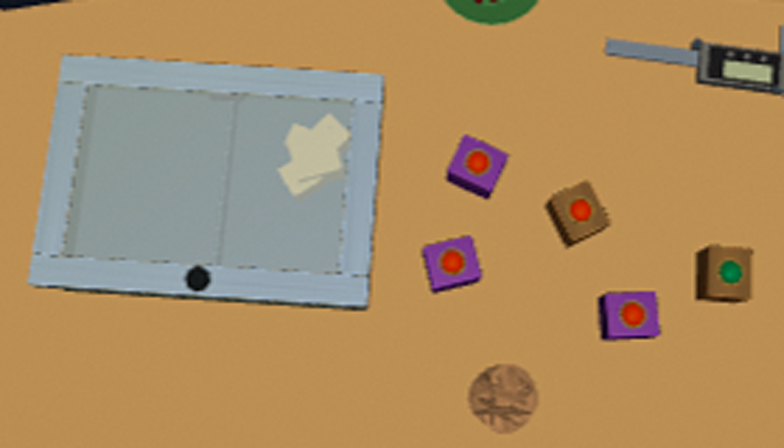

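```bash
python3 - <<'E'
from h import *
P={}
for c,pb,cb in(('top',(230,240,252,258),(364,212,390,242)),('side',(338,256,358,270),(342,165,368,192))):
    im=cv2.imread(f'pics/{c}0.png').astype(int)
    x0,y0,x1,y1=pb; s=im[y0:y1,x0:x1].sum(2); ys,xs=np.nonzero(s<200); pad=(xs.mean()+x0,ys.mean()+y0)
    x0,y0,x1,y1=cb; r=im[y0:y1,x0:x1]; k=(r[...,2]>170)&(r[...,1]<110)&(r[...,0]<80); ys,xs=np.nonzero(k); st_=(xs.mean()+x0,ys.mean()+y0)
    print(c,pad,len(xs),st_,at(c,pad,.094).round(4),at(c,st_,.047).round(4)); P[c]=(pad,st_)
print(tri(P['side'][0],P['top'][0]),tri(P['side'][1],P['top'][1]))
# yaw fit of case: lid corners by projecting for both images
a=cv2.imread('pics/top0.png'); cv2.imwrite('pics/c0.png',cv2.resize(a[205:247,357:395],None,fx=14,fy=14,interpolation=cv2.INTER_NEAREST))
b=cv2.imread('pics/side0.png'); cv2.imwrite('pics/c1.png',cv2.resize(b[158:200,335:373],None,fx=14,fy=14,interpolation=cv2.INTER_NEAREST))
cv2.imwrite('pics/cc.png',np.hstack([cv2.imread('pics/c0.png'),cv2.imread('pics/c1.png')])[:,:][::1][:590,:1064] if 0 else cv2.resize(np.hstack([cv2.imread('pics/c0.png'),cv2.imread('pics/c1.png')]),(796,440)))
E
```

```text
top (np.float64(240.22727272727272), np.float64(250.46969696969697)) 35 (np.float64(377.14285714285717), np.float64(224.71428571428572)) [0.4616 0.1273 0.094 ] [ 0.5336 -0.207   0.047 ]
side (np.float64(349.07142857142856), np.float64(262.75714285714287)) 35 (np.float64(354.7714285714286), np.float64(171.74285714285713)) [0.4626 0.1267 0.094 ] [ 0.5326 -0.209   0.047 ]
(array([0.46205651, 0.12724196, 0.09462319]), np.float64(0.0009494714116428226)) (array([ 0.53269   , -0.20673895,  0.04894563]), np.float64(0.001061616486427156))
```

View pics/cc.png

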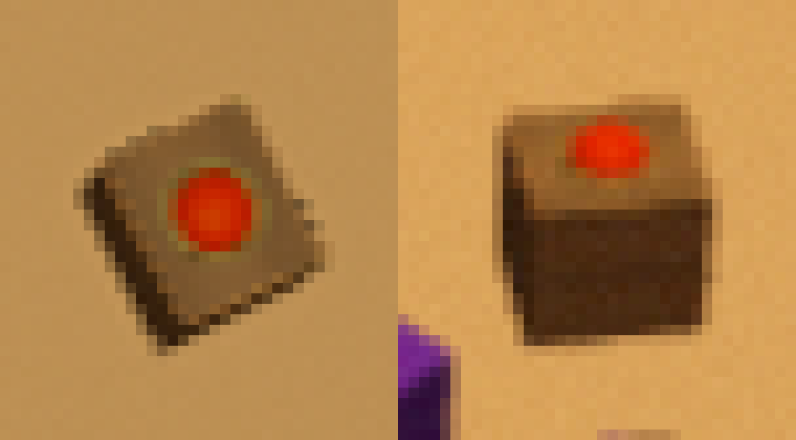

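```bash
cat > fit.py <<'E'
from h import *
from scipy.optimize import minimize
def boxpts(x,y,yaw,x0,x1,y0,y1,z0,z1):
    c,s=np.cos(yaw),np.sin(yaw)
    return np.array([[x+c*a-s*b,y+s*a+c*b,z] for a in(x0,x1) for b in(y0,y1) for z in(z0,z1)])
S=8
def sil(c,pts,win):
    x0,y0,x1,y1=win
    p=(proj(c,pts)-[x0-.5,y0-.5])*S   # pixel centre convention
    m=np.zeros(((y1-y0)*S,(x1-x0)*S),np.uint8)
    cv2.fillConvexPoly(m,cv2.convexHull(np.round(p).astype(np.int32)),1)
    return cv2.resize(m.astype(np.float32),(x1-x0,y1-y0),interpolation=cv2.INTER_AREA)
E
python3 - <<'E'
from fit import *
T={}
for c,w in(('top',(360,208,394,244)),('side',(338,160,370,196))):
    im=cv2.imread(f'pics/{c}0.png'); x0,y0,x1,y1=w; r=im[y0:y1,x0:x1]
    lab=r.astype(float); bg=np.median(lab[:3].reshape(-1,3),0)
    d=np.linalg.norm(lab-bg,axis=2); k=(d/110).clip(0,1)
    if c=='side': k[28:,:8]=0
    # exclude purple
    pur=(r[...,0]>r[...,1]+25); k[pur]=0
    T[c]=(w,(d>40).astype(np.float32)*(~pur))
    if c=='side': T[c][1][28:,:6]=0
def cost(p):
    return sum(np.abs(sil(c,boxpts(p[0],p[1],p[2],-.023,.023,-.02,.02,0,.044),w)-m).sum() for c,(w,m) in T.items())
best=[]
for y in np.arange(-1.6,1.6,.1):
    r=minimize(cost,[.533,-.207,y],method='Nelder-Mead',options=dict(initial_simplex=[[.533,-.207,y],[.536,-.207,y],[.533,-.204,y],[.533,-.207,y+.08]],xatol=1e-4,fatol=.05))
    best.append((r.fun,*r.x))
best.sort(); print(np.round(best[:8],4))
# case via lid masks
M={c:viewer.masks_of(c,'lid')[0]['pixels'].astype(np.float32) for c in('top','side')}
def cl(p):
    return sum(np.abs(sil(c,boxpts(p[0],p[1],p[2],-.103,.10,-.145,.145,.065,.092),(0,0,640,400))-m).sum() for c,m in M.items())
for p0 in([.55,.122,-.045],[.55,.122,-.09]):
    r=minimize(cl,p0,method='Nelder-Mead',options=dict(initial_simplex=[p0,[p0[0]+.005,*p0[1:]],[p0[0],p0[1]+.005,p0[2]],[*p0[:2],p0[2]+.05]]))
    x,y,w=r.x;print(r.fun,r.x.round(4),'pad pred',x-.089*np.cos(w),y-.089*np.sin(w))
E
```

```text
Traceback (most recent call last):
  File "fit.py", line 9, in sil
    p=(proj(c,pts)-[x0-.5,y0-.5])*S   # pixel centre convention
       ~~~~^^^^^^^
  File "h.py", line 11, in proj
    m=viewer.camera_model(c);R=np.array(m['R'])
ValueError: time passes only in moves, steps and waits
```

```bash
python3 - <<'E'
from rig import viewer
import pickle
pickle.dump({c:viewer.camera_model(c) for c in('top','side')},open('cam.pkl','wb'))
E
sed -i "s/viewer.camera_model(c)/CM[c]/; s/^from rig.*/&\nimport pickle; CM=pickle.load(open('\.\/cam.pkl','rb'))/" h.py
cat > f1.py <<'E'
from fit import *
T={}
for c,w in(('top',(360,208,394,244)),('side',(338,160,370,196))):
    im=cv2.imread(f'pics/{c}0.png'); x0,y0,x1,y1=w; r=im[y0:y1,x0:x1]
    lab=r.astype(float); bg=np.median(lab[:3].reshape(-1,3),0)
    d=np.linalg.norm(lab-bg,axis=2)
    pur=(r[...,0].astype(int)>r[...,1].astype(int)+25)
    T[c]=(w,(d>40).astype(np.float32)*(~pur))
    if c=='side': T[c][1][28:,:6]=0
def cost(p):
    return sum(np.abs(sil(c,boxpts(p[0],p[1],p[2],-.023,.023,-.02,.02,0,.044),w)-m).sum() for c,(w,m) in T.items())
best=[]
for y in np.arange(-1.6,1.6,.2):
    r=minimize(cost,[.533,-.207,y],method='Nelder-Mead',options=dict(initial_simplex=[[.533,-.207,y],[.536,-.207,y],[.533,-.204,y],[.533,-.207,y+.08]],xatol=1e-4,fatol=.05))
    best.append((r.fun,*r.x))
best.sort(); print(np.round(best[:8],4))
M={c:viewer.masks_of(c,'lid')[0]['pixels'].astype(np.float32) for c in('top','side')}
def cl(p):
    return sum(np.abs(sil(c,boxpts(p[0],p[1],p[2],-.103,.10,-.145,.145,.065,.092),(0,0,640,400))-m).sum() for c,m in M.items())
for p0 in([.55,.122,-.045],[.55,.122,-.09]):
    r=minimize(cl,p0,method='Nelder-Mead',options=dict(initial_simplex=[p0,[p0[0]+.005,*p0[1:]],[p0[0],p0[1]+.005,p0[2]],[*p0[:2],p0[2]+.05]]))
    x,y,w=r.x;print(r.fun,r.x.round(4),'pad pred',x-.089*np.cos(w),y-.089*np.sin(w))
E
python3 f1.py
```

```text
[[72.7656  0.5338 -0.207   0.4611]
 [73.0312  0.5335 -0.2069  0.4705]
 [73.0781  0.5334 -0.2069  0.4869]
 [73.0938  0.5334 -0.207   0.4637]
 [73.5781  0.5334 -0.207   0.4631]
 [73.7031  0.5334 -0.207   0.4626]
 [74.0156  0.5335 -0.2071  0.4761]
 [74.2031  0.5338 -0.2068  0.4688]]
500.296875 [ 0.5547  0.1208 -0.0601] pad pred 0.46585898050186925 0.12613328261899923
502.421875 [ 0.5549  0.121  -0.0569] pad pred 0.466076675950497 0.12608757571287316
```

```bash
cat >> h.py <<'E'
from scipy.spatial.transform import Rotation as Ro
def pl(target,yaw,n=None,p0=None,y0=None,ax=.028):
    """tool-down straight path; prints rows"""
    s=ctrl.read_state(); p=np.array(s['eef_pos'] if p0 is None else p0,float)
    Rc=Ro.from_euler('xyz',s['tool_rot']) if y0 is None else Ro.from_euler('xyz',[np.pi,0,y0])
    Rt=Ro.from_euler('xyz',[np.pi,0,yaw]); rv=(Rc.inv()*Rt).as_rotvec(); d=np.array(target)-p
    nn=n or int(np.ceil(max(np.linalg.norm(d)/.04,np.linalg.norm(rv)/.09,np.abs(Rc.inv().apply(d)).max()/ax,1)))
    while 1:
        rows=[]
        for i in range(nn):
            Ri=Rc*Ro.from_rotvec(rv*i/nn)
            rows.append(np.r_[Ri.inv().apply(d/nn)/.03,rv/nn/.1])
        if n or np.abs(rows).max()<=1: break
        nn+=1
    print(nn); print([[round(float(v),2)+0 for v in r] for r in rows])
CASE=np.array([.552,.122]); CY=-.056
def cw(x,y,z): c,s=np.cos(CY),np.sin(CY); return np.array([CASE[0]+c*x-s*y,CASE[1]+s*x+c*y,z])
E
python3 -c "
from h import *
print(cw(-.089,0,.094),cw(-.035,.069,0))
pl([.463,.127,.125],1.515)"
```

```text
[0.46313952 0.1269814  0.094     ] [0.52091685 0.19285081 0.        ]
15
[[-0.71, 0.9, 0.24, 0.0, 0.0, -0.16], [-0.73, 0.89, 0.24, 0.0, 0.0, -0.16], [-0.74, 0.88, 0.24, 0.0, 0.0, -0.16], [-0.75, 0.87, 0.24, 0.0, 0.0, -0.16], [-0.77, 0.86, 0.24, 0.0, 0.0, -0.16], [-0.78, 0.85, 0.24, 0.0, 0.0, -0.16], [-0.79, 0.83, 0.24, 0.0, 0.0, -0.16], [-0.81, 0.82, 0.24, 0.0, 0.0, -0.16], [-0.82, 0.81, 0.24, 0.0, 0.0, -0.16], [-0.83, 0.8, 0.24, 0.0, 0.0, -0.16], [-0.84, 0.78, 0.24, 0.0, 0.0, -0.16], [-0.86, 0.77, 0.24, 0.0, 0.0, -0.16], [-0.87, 0.76, 0.24, 0.0, 0.0, -0.16], [-0.88, 0.74, 0.24, 0.0, 0.0, -0.16], [-0.89, 0.73, 0.24, 0.0, 0.0, -0.16]]
```

>>> {"api": "step_arm", "payload": {
  "steps": [
    [[-0.71,0.9,0.2,0,0,-0.16],[-0.73,0.89,0.2,0,0,-0.16],[-0.74,0.88,0.2,0,0,-0.16],[-0.75,0.87,0.2,0,0,-0.16],[-0.77,0.86,0.2,0,0,-0.16],[-0.78,0.85,0.2,0,0,-0.16],[-0.79,0.83,0.2,0,0,-0.16],[-0.81,0.82,0.2,0,0,-0.16],[-0.82,0.81,0.2,0,0,-0.16],[-0.83,0.8,0.2,0,0,-0.16]]
  ],
  "jaw": 0
}}

```text
time_s: 1.85
eef_pos: [0.3706, 0.2637, 0.1715]
tool_rot: [3.137, -0.005, 1.45]
contact_force: [-0.6, -0.2, -0.3]
gripper_width: 0.0
```

```bash
python3 -c "
from h import *
st();pl([.463,.127,.125],1.515)"
```

```text
1.85 [0.3706 0.2637 0.1715] [ 3.137 -0.005  1.45 ] [-0.63 -0.25 -0.31] 0.0
5
[[-0.83, 0.72, 0.31, 0.01, -0.01, -0.13], [-0.84, 0.71, 0.31, 0.01, -0.01, -0.13], [-0.85, 0.7, 0.31, 0.01, -0.01, -0.13], [-0.86, 0.69, 0.31, 0.01, -0.01, -0.13], [-0.87, 0.68, 0.31, 0.01, -0.01, -0.13]]
```

>>> {"api": "step_arm", "payload": {
  "steps": [
    [[-0.83,0.72,0.25,0.01,-0.01,-0.13],[-0.84,0.71,0.25,0.01,-0.01,-0.13],[-0.85,0.7,0.25,0.01,-0.01,-0.13],[-0.86,0.69,0.25,0.01,-0.01,-0.13],[-0.87,0.68,0.25,0.01,-0.01,-0.13],[0,0,0,0,0,0]]
  ]
}}

```text
time_s: 2.6
eef_pos: [0.4681, 0.1205, 0.1339]
tool_rot: [3.139, -0.0, 1.514]
contact_force: [0.4, -0.8, 0.9]
gripper_width: -0.002
```

```bash
python3 -c "
from h import *
st();pl([.463,.127,.11],1.515)
cv2.imwrite('pics/side1.png',viewer.capture('side')[150:350,200:500].repeat(2,0).repeat(2,1))"
```

```text
2.6 [0.4681 0.1205 0.1339] [ 3.139 -0.     1.514] [ 0.43 -0.76  0.89] -0.002
1
[[0.21, -0.18, 0.8, 0.03, 0.0, -0.01]]
```

View pics/side1.png

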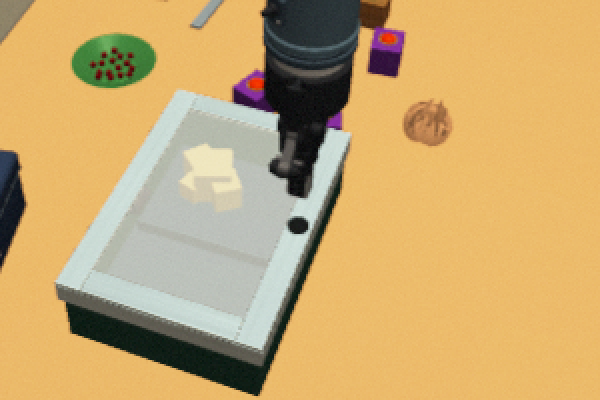

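>>> {"api": "step_arm", "payload": {
  "steps": [
    [[0.21,-0.18,0.8,0,0,0],[0,0,0,0,0,0]]
  ]
}}

```text
time_s: 2.9
eef_pos: [0.462, 0.1292, 0.1103]
tool_rot: [3.139, -0.001, 1.515]
contact_force: [-0.7, 0.3, 0.1]
gripper_width: 0.001
```

```bash
python3 -c "
from h import *
st();pl([.463,.127,.10],1.515)"
```

```text
2.9 [0.462  0.1292 0.1103] [ 3.139e+00 -1.000e-03  1.515e+00] [-0.73  0.3   0.07] 0.001
1
[[-0.07, 0.04, 0.34, 0.03, -0.01, 0.0]]
```

>>> {"api": "step_arm", "payload": {
  "steps": [
    [[-0.07,0.02,0.3,0,0,0],[0,0,0,0,0,0]]
  ]
}}

```text
time_s: 3.15
eef_pos: [0.4632, 0.1279, 0.1024]
tool_rot: [3.136, -0.002, 1.517]
contact_force: [-0.2, 0.6, -0.2]
gripper_width: -0.002
```

>>> {"api": "step_arm", "payload": {
  "steps": [
    [[0,0,0.1,0,0,0],[0,0,0.1,0,0,0]]
  ]
}}

```text
time_s: 3.4
eef_pos: [0.4641, 0.1279, 0.0972]
tool_rot: [3.134, -0.002, 1.517]
contact_force: [-0.5, -0.5, 0.0]
gripper_width: 0.004
```

>>> {"api": "step_arm", "payload": {
  "steps": [
    [[0,0,0.1,0,0,0]]
  ]
}}

```text
time_s: 3.52
eef_pos: [0.4644, 0.1279, 0.0942]
tool_rot: [3.134, -0.002, 1.517]
contact_force: [-2.1, -0.1, 4.8]
gripper_width: -0.003
```

>>> {"api": "step_arm", "payload": {
  "steps": [
    [[0,0,0.1,0,0,0]]
  ]
}}

```text
time_s: 3.65
eef_pos: [0.4643, 0.1279, 0.0913]
tool_rot: [3.134, -0.002, 1.517]
contact_force: [-3.5, 0.4, 4.9]
gripper_width: -0.0
```

>>> {"api": "step_arm", "payload": {
  "steps": [
    [[0,0,0.05,0,0,0]]
  ]
}}

```text
time_s: 3.78
eef_pos: [0.4643, 0.1279, 0.0898]
tool_rot: [3.134, -0.002, 1.517]
contact_force: [-1.9, 0.6, 4.7]
gripper_width: -0.0
```

>>> {"api": "step_arm", "payload": {
  "steps": [
    [[0,0,0.05,0,0,0]]
  ]
}}

```text
time_s: 3.9
eef_pos: [0.4643, 0.1279, 0.0884]
tool_rot: [3.134, -0.002, 1.517]
contact_force: [-1.7, -0.6, 4.0]
gripper_width: 0.001
```

>>> {"api": "step_arm", "payload": {
  "steps": [
    [[0,0,0.05,0,0,0]]
  ]
}}

```text
time_s: 4.03
eef_pos: [0.4643, 0.1279, 0.0868]
tool_rot: [3.134, -0.002, 1.517]
contact_force: [-1.9, 0.1, 5.1]
gripper_width: -0.003
```

>>> {"api": "step_arm", "payload": {
  "steps": [
    [[0,0,0.03,0,0,0]]
  ]
}}

```text
time_s: 4.15
eef_pos: [0.4643, 0.1279, 0.0859]
tool_rot: [3.134, -0.002, 1.517]
contact_force: [-2.0, 0.6, 5.7]
gripper_width: -0.003
```

>>> {"api": "step_arm", "payload": {
  "steps": [
    [[0,0,0.03,0,0,0]]
  ]
}}

```text
time_s: 4.28
eef_pos: [0.4643, 0.1279, 0.085]
tool_rot: [3.134, -0.002, 1.517]
contact_force: [-2.3, 0.7, 3.8]
gripper_width: 0.002
```

>>> {"api": "step_arm", "payload": {
  "steps": [
    [[0,0,0.03,0,0,0]]
  ]
}}

```text
time_s: 4.4
eef_pos: [0.4643, 0.1279, 0.0841]
tool_rot: [3.134, -0.002, 1.517]
contact_force: [-3.4, -0.6, 5.6]
gripper_width: -0.005
```

>>> {"api": "step_arm", "payload": {
  "steps": [
    [[0,0,0.03,0,0,0]]
  ]
}}

```text
time_s: 4.53
eef_pos: [0.4643, 0.1279, 0.0832]
tool_rot: [3.134, -0.002, 1.517]
contact_force: [-2.7, -0.8, 4.5]
gripper_width: -0.003
```

>>> {"api": "step_arm", "payload": {
  "steps": [
    [[0,0,0.03,0,0,0]]
  ]
}}

```text
time_s: 4.65
eef_pos: [0.4644, 0.1279, 0.0823]
tool_rot: [3.134, -0.002, 1.517]
contact_force: [-2.3, -0.7, 4.7]
gripper_width: -0.003
```

>>> {"api": "step_arm", "payload": {
  "steps": [
    [[0,0,0.03,0,0,0]]
  ]
}}

```text
time_s: 4.78
eef_pos: [0.4643, 0.1279, 0.0814]
tool_rot: [3.134, -0.002, 1.517]
contact_force: [-2.2, 0.2, 6.2]
gripper_width: 0.001
```

>>> {"api": "step_arm", "payload": {
  "steps": [
    [[0,0,0.02,0,0,0]]
  ]
}}

```text
time_s: 4.9
eef_pos: [0.4644, 0.1279, 0.081]
tool_rot: [3.134, -0.002, 1.517]
contact_force: [-3.7, 0.5, 8.2]
gripper_width: 0.003
```

>>> {"api": "step_arm", "payload": {
  "steps": [
    [[0,0,0.02,0,0,0]]
  ]
}}

```text
time_s: 5.03
eef_pos: [0.4644, 0.1279, 0.0808]
tool_rot: [3.134, -0.001, 1.517]
contact_force: [-6.1, -0.1, 10.7]
gripper_width: 0.002
```

>>> {"api": "step_arm", "payload": {
  "steps": [
    [[0,0,0.02,0,0,0]]
  ]
}}

```text
time_s: 5.15
eef_pos: [0.4644, 0.1279, 0.0808]
tool_rot: [3.135, -0.001, 1.518]
contact_force: [-5.5, 0.2, 12.0]
gripper_width: 0.003
```

>>> {"api": "step_arm", "payload": {
  "steps": [
    [[0,0,-0.8,0,0,0],[0,0,-1,0,0,0],[0,-0.7,-1,0,0,0],[0,-1,-0.8,0,0,0],[0,-1,-0.5,0,0,0]]
  ]
}}

```text
time_s: 5.78
eef_pos: [0.3819, 0.1317, 0.2041]
tool_rot: [3.136, -0.001, 1.516]
contact_force: [0.2, 0.9, 0.9]
gripper_width: -0.001
```

```bash
python3 -c "
from h import *
st()
cv2.imwrite('pics/side2.png',viewer.capture('side'))"
```

```text
5.78 [0.3819 0.1317 0.2041] [ 3.136e+00 -1.000e-03  1.516e+00] [0.2  0.92 0.85] -0.001
```

View pics/side2.png

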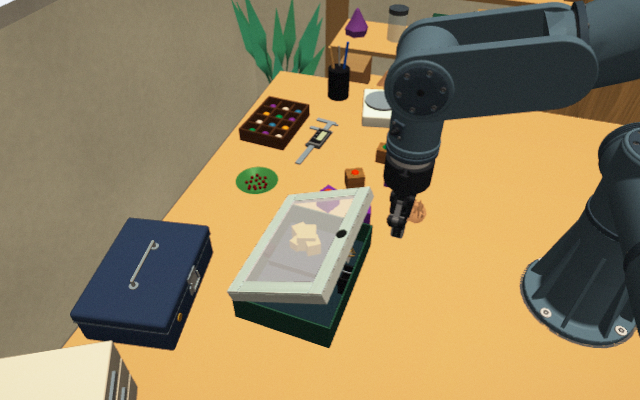

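```bash
python3 -c "
from h import *
pl([.42,-.1,.19],1.8)
pl([.5335,-.207,.13],2.038,p0=[.42,-.1,.19],y0=1.8)"
```

```text
9
[[-0.85, 0.2, 0.06, 0.01, 0.0, -0.31], [-0.86, 0.17, 0.06, 0.01, 0.0, -0.31], [-0.86, 0.14, 0.06, 0.01, 0.0, -0.31], [-0.87, 0.11, 0.06, 0.01, 0.0, -0.31], [-0.87, 0.09, 0.06, 0.01, 0.0, -0.31], [-0.87, 0.06, 0.06, 0.01, 0.0, -0.31], [-0.87, 0.03, 0.06, 0.01, 0.0, -0.31], [-0.87, 0.01, 0.06, 0.01, 0.0, -0.31], [-0.87, -0.02, 0.06, 0.01, 0.0, -0.31]]
5
[[-0.87, 0.57, 0.4, 0.0, 0.0, -0.48], [-0.89, 0.53, 0.4, 0.0, 0.0, -0.48], [-0.92, 0.49, 0.4, 0.0, 0.0, -0.48], [-0.94, 0.45, 0.4, 0.0, 0.0, -0.48], [-0.96, 0.4, 0.4, 0.0, 0.0, -0.48]]
```

>>> {"api": "step_arm", "payload": {
  "steps": [
    [[-0.85,0.2,0.06,0,0,-0.31],[-0.86,0.17,0.06,0,0,-0.31],[-0.86,0.14,0.06,0,0,-0.31],[-0.87,0.11,0.06,0,0,-0.31],[-0.87,0.09,0.06,0,0,-0.31],[-0.87,0.06,0.06,0,0,-0.31],[-0.87,0.03,0.06,0,0,-0.31],[-0.87,0.01,0.06,0,0,-0.31],[-0.87,-0.02,0.06,0,0,-0.31]]
  ],
  "jaw": 1
}}

```text
time_s: 6.95
eef_pos: [0.4236, -0.106, 0.1865]
tool_rot: [3.129, 0.002, 1.809]
contact_force: [0.3, 0.5, -0.5]
gripper_width: 1.0
```

```bash
python3 -c "
from h import *
st()
pl([.5335,-.207,.13],2.038)"
```

```text
6.95 [ 0.4236 -0.106   0.1865] [3.129e+00 2.000e-03 1.809e+00] [ 0.32  0.52 -0.47] 1.0
5
[[-0.83, 0.55, 0.39, 0.02, 0.01, -0.46], [-0.85, 0.51, 0.38, 0.02, 0.01, -0.46], [-0.87, 0.47, 0.38, 0.02, 0.01, -0.46], [-0.89, 0.43, 0.38, 0.02, 0.01, -0.46], [-0.91, 0.39, 0.38, 0.02, 0.01, -0.46]]
```

>>> {"api": "step_arm", "payload": {
  "steps": [
    [[-0.83,0.55,0.39,0.02,0.01,-0.46],[-0.85,0.51,0.38,0.02,0.01,-0.46],[-0.87,0.47,0.38,0.02,0.01,-0.46],[-0.89,0.43,0.38,0.02,0.01,-0.46],[-0.91,0.39,0.38,0.02,0.01,-0.46],[0,0,0,0,0,0]]
  ],
  "jaw": 0.8
}}

```text
time_s: 7.7
eef_pos: [0.5376, -0.2131, 0.1243]
tool_rot: [3.138, 0.0, 2.043]
contact_force: [0.7, 0.2, 0.5]
gripper_width: 0.803
```

```bash
python3 -c "
from h import *
st()
pl([.5335,-.207,.005],2.038)
cv2.imwrite('pics/side3.png',viewer.capture('side'))
cv2.imwrite('pics/top3.png',viewer.capture('top'))"
```

```text
7.7 [ 0.5376 -0.2131  0.1243] [3.138 0.    2.043] [0.72 0.22 0.46] 0.803
5
[[0.05, -0.01, 0.8, 0.01, 0.0, 0.01], [0.05, -0.01, 0.8, 0.01, 0.0, 0.01], [0.05, -0.01, 0.8, 0.01, 0.0, 0.01], [0.05, -0.01, 0.8, 0.01, 0.0, 0.01], [0.05, -0.01, 0.8, 0.01, 0.0, 0.01]]
```

View pics/side3.png

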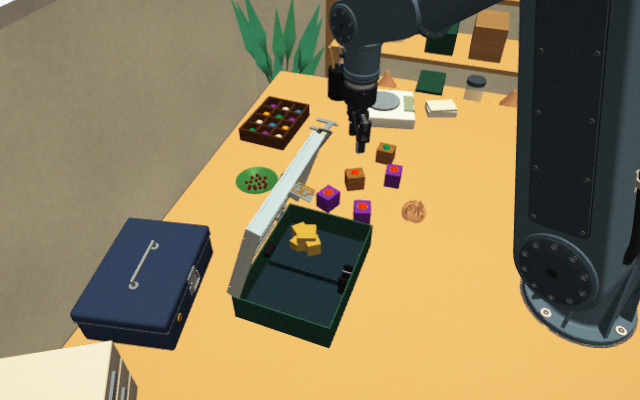

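View pics/top3.png

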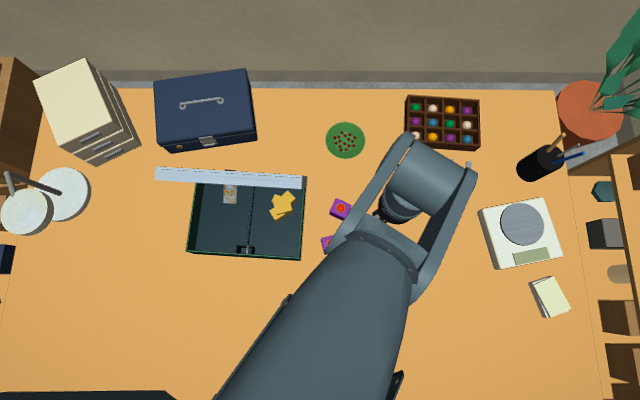

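>>> {"api": "step_arm", "payload": {
  "steps": [
    [[0.12,-0.03,0.6,0.01,0,0],[0.12,-0.03,0.8,0.01,0,0],[0,0,0.7,0,0,0],[0,0,0,0,0,0]]
  ]
}}

```text
time_s: 8.3
eef_pos: [0.5292, -0.2026, 0.0591]
tool_rot: [3.141, -0.001, 2.043]
contact_force: [-0.1, -0.2, 0.7]
gripper_width: 0.796
```

```bash
python3 -c "
from h import *
st()
pl([.5335,-.207,.005],2.038)
a=viewer.capture('side')[60:260,230:490]
cv2.imwrite('pics/side4.png',a.repeat(3,0).repeat(3,1))
t=cv2.imread('pics/top3.png')[160:270,150:320]; cv2.imwrite('pics/t4.png',t.repeat(4,0).repeat(4,1))"
```

```text
8.3 [ 0.5292 -0.2026  0.0591] [ 3.141e+00 -1.000e-03  2.043e+00] [-0.14 -0.2   0.66] 0.796
2
[[-0.1, 0.03, 0.9, 0.0, 0.0, 0.03], [-0.1, 0.03, 0.9, 0.0, 0.0, 0.03]]
```

View pics/side4.png

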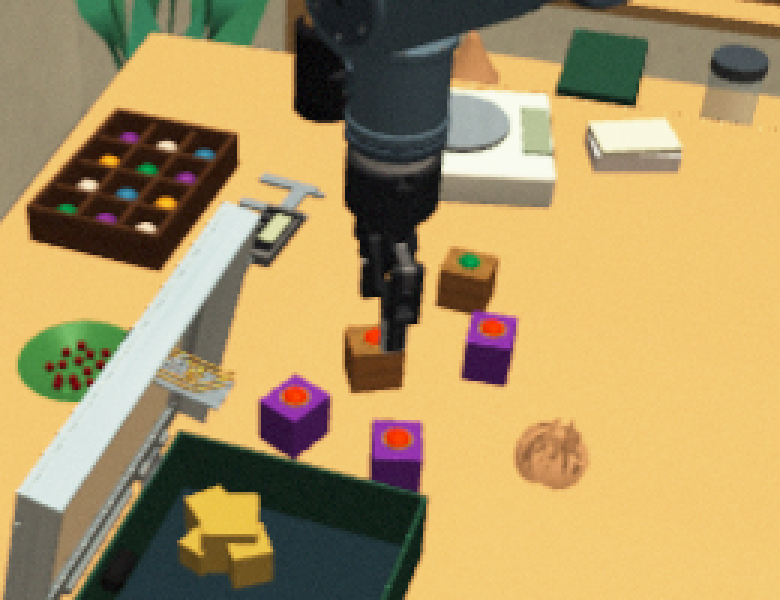

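View pics/t4.png

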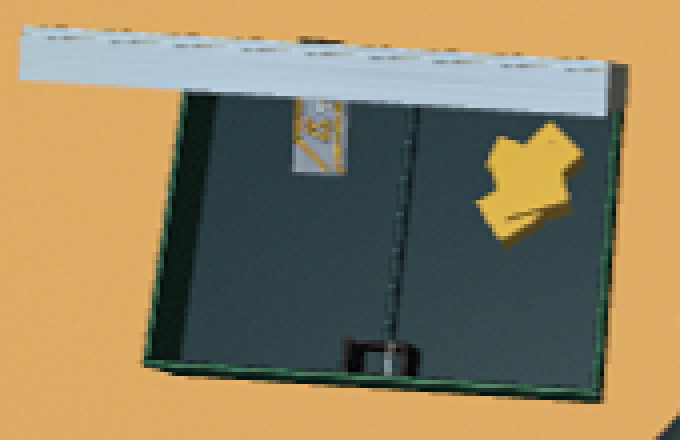

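>>> {"api": "step_arm", "payload": {
  "steps": [
    [[-0.17,0.05,0.4,0,0,0.03],[0,0,0.7,0,0,0],[0,0,0.5,0,0,0],[0,0,0,0,0,0]]
  ]
}}

```text
time_s: 8.85
eef_pos: [0.5361, -0.2084, 0.0126]
tool_rot: [3.137, 0.006, 2.04]
contact_force: [-0.3, -0.0, 0.7]
gripper_width: 0.8
```

```bash
python3 -c "
from h import *
st()
pl([.5335,-.207,.005],2.038)
a=viewer.capture('side')[100:230,290:460]
cv2.imwrite('pics/side5.png',a.repeat(4,0).repeat(4,1))"
```

```text
8.85 [ 0.5361 -0.2084  0.0126] [3.137 0.006 2.04 ] [-0.26 -0.    0.66] 0.8
1
[[0.08, -0.06, 0.25, 0.05, 0.06, 0.02]]
```

View pics/side5.png

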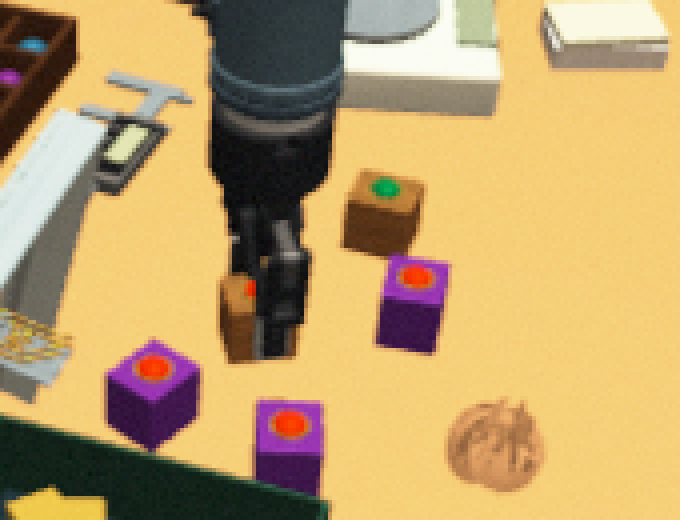

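>>> {"api": "step_arm", "payload": {
  "steps": [
    [[0.08,-0.04,0.25,0.03,0.06,0],[0,0,0,0,0,0]]
  ]
}}

```text
time_s: 9.15
eef_pos: [0.5351, -0.2075, 0.0064]
tool_rot: [3.139, 0.002, 2.04]
contact_force: [0.4, -0.2, -0.9]
gripper_width: 0.798
```

>>> {"api": "step_arm", "payload": {
  "steps": [
    [[0,0,0,0,0,0],[0,0,0,0,0,0],[0,0,0,0,0,0],[0,0,0,0,0,0]]
  ],
  "jaw": 0,
  "grip_force": 25
}}

```text
time_s: 9.65
eef_pos: [0.5358, -0.2079, 0.0074]
tool_rot: [3.138, 0.004, 2.04]
contact_force: [0.2, -0.1, -0.3]
gripper_width: 0.464
```

>>> {"api": "step_arm", "payload": {
  "steps": [
    [[0,0,-0.3,0,0,0],[0,0,-0.6,0,0,0],[0,0,-0.9,0,0,0],[0,0,-1,0,0,0],[0,0,-1,0,0,0],[0,0,-0.9,0,0,0],[0,0,-0.3,0,0,0]]
  ]
}}

```text
time_s: 10.52
eef_pos: [0.5354, -0.2078, 0.1687]
tool_rot: [3.136, 0.007, 2.04]
contact_force: [0.2, -0.7, -1.2]
gripper_width: 0.47
```

```bash
python3 -c "
from h import *
st()
pl([.42,-.08,.175],1.75)
pl([.40,.16,.175],1.515,p0=[.42,-.08,.175],y0=1.75)
a=viewer.capture('side')[60:260,230:490]
cv2.imwrite('pics/side6.png',a.repeat(3,0).repeat(3,1))"
```

```text
10.53 [ 0.5354 -0.2078  0.1687] [3.136 0.007 2.04 ] [ 0.2  -0.67 -1.18] 0.47
6
[[0.92, -0.25, -0.04, 0.01, 0.01, 0.48], [0.91, -0.29, -0.04, 0.01, 0.01, 0.48], [0.89, -0.34, -0.04, 0.01, 0.01, 0.48], [0.88, -0.38, -0.04, 0.01, 0.01, 0.48], [0.86, -0.42, -0.04, 0.01, 0.01, 0.48], [0.84, -0.46, -0.04, 0.01, 0.01, 0.48]]
9
[[0.89, 0.09, 0.0, 0.0, 0.0, 0.26], [0.89, 0.06, 0.0, 0.0, 0.0, 0.26], [0.89, 0.04, 0.0, 0.0, 0.0, 0.26], [0.89, 0.02, 0.0, 0.0, 0.0, 0.26], [0.89, -0.01, 0.0, 0.0, 0.0, 0.26], [0.89, -0.03, 0.0, 0.0, 0.0, 0.26], [0.89, -0.05, 0.0, 0.0, 0.0, 0.26], [0.89, -0.08, 0.0, 0.0, 0.0, 0.26], [0.89, -0.1, 0.0, 0.0, 0.0, 0.26]]
```

View pics/side6.png

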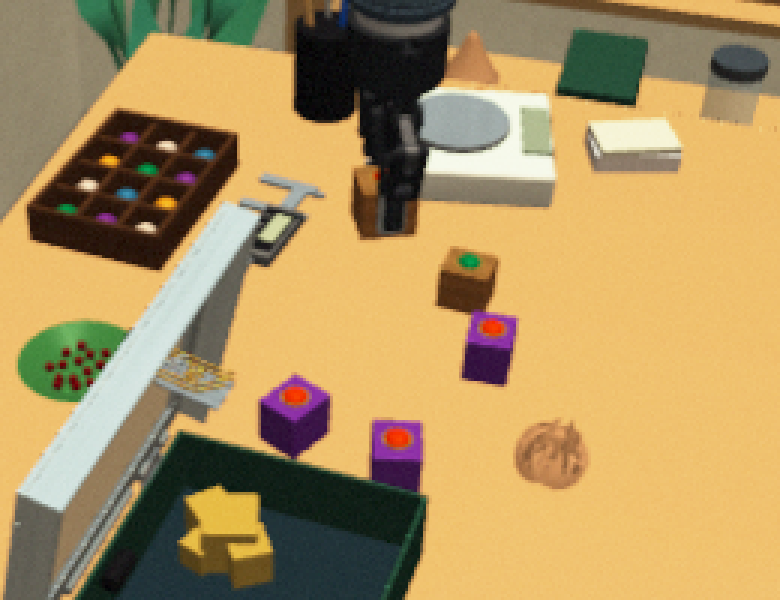

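Block is held, lifted upright. Carry it round in front of the case.

>>> {"api": "step_arm", "payload": {
  "steps": [
    [[0.9,-0.25,0,0,0,0.48],[0.91,-0.29,0,0,0,0.48],[0.89,-0.34,0,0,0,0.48],[0.88,-0.38,0,0,0,0.48],[0.86,-0.42,0,0,0,0.48],[0.84,-0.46,0,0,0,0.48]]
  ]
}}

```text
time_s: 11.32
eef_pos: [0.4156, -0.0764, 0.1636]
tool_rot: [3.138, 0.001, 1.741]
contact_force: [-0.3, 0.4, -0.6]
gripper_width: 0.466
```

```bash
python3 -c "
from h import *
st()
pl([.40,.16,.175],1.515)"
```

```text
11.32 [ 0.4156 -0.0764  0.1636] [3.138e+00 1.000e-03 1.741e+00] [-0.25  0.39 -0.56] 0.466
9
[[0.87, 0.09, -0.04, 0.0, 0.0, 0.25], [0.87, 0.07, -0.04, 0.0, 0.0, 0.25], [0.88, 0.05, -0.04, 0.0, 0.0, 0.25], [0.88, 0.03, -0.04, 0.0, 0.0, 0.25], [0.88, 0.0, -0.04, 0.0, 0.0, 0.25], [0.88, -0.02, -0.04, 0.0, 0.0, 0.25], [0.88, -0.04, -0.04, 0.0, 0.0, 0.25], [0.88, -0.06, -0.04, 0.0, 0.0, 0.25], [0.87, -0.08, -0.04, 0.0, 0.0, 0.25]]
```

>>> {"api": "step_arm", "payload": {
  "steps": [
    [[0.87,0.09,-0.04,0,0,0.25],[0.87,0.07,-0.04,0,0,0.25],[0.88,0.05,-0.04,0,0,0.25],[0.88,0.03,-0.04,0,0,0.25],[0.88,0,-0.04,0,0,0.25],[0.88,-0.02,-0.04,0,0,0.25],[0.88,-0.04,-0.04,0,0,0.25],[0.88,-0.06,-0.04,0,0,0.25],[0.87,-0.08,-0.04,0,0,0.25]]
  ]
}}

```text
time_s: 12.45
eef_pos: [0.3929, 0.1686, 0.1679]
tool_rot: [-3.132, -0.0, 1.505]
contact_force: [0.4, -0.3, -0.8]
gripper_width: 0.469
```

```bash
python3 -c "
from h import *
st(); print(cw(-.045,.069,0))
pl(cw(-.045,.069,.15),1.515)"
```

```text
12.45 [0.3929 0.1686 0.1679] [-3.132 -0.     1.505] [ 0.37 -0.31 -0.8 ] 0.469
[0.51093252 0.19341052 0.        ]
5
[[0.22, 0.78, 0.11, -0.02, 0.0, -0.02], [0.22, 0.78, 0.11, -0.02, 0.0, -0.02], [0.21, 0.78, 0.12, -0.02, 0.0, -0.02], [0.21, 0.78, 0.12, -0.02, 0.0, -0.02], [0.21, 0.78, 0.12, -0.02, 0.0, -0.02]]
```

>>> {"api": "step_arm", "payload": {
  "steps": [
    [[0.2,0.75,0.05,-0.02,0,-0.02],[0.2,0.78,0.05,-0.02,0,-0.02],[0.2,0.78,0.05,-0.02,0,-0.02],[0.2,0.78,0.05,-0.02,0,-0.02],[0.2,0.7,0.05,-0.02,0,-0.02],[0,0,0,0,0,0]]
  ]
}}

```text
time_s: 13.2
eef_pos: [0.5064, 0.1943, 0.1536]
tool_rot: [-3.133, 0.001, 1.519]
contact_force: [-0.3, -0.7, -0.0]
gripper_width: 0.468
```

```bash
python3 -c "
from h import *
st()
pl(cw(-.045,.069,.10),1.515)
cv2.imwrite('pics/side7.png',viewer.capture('side'))
cv2.imwrite('pics/top7.png',viewer.capture('top'))"
```

```text
13.2 [0.5064 0.1943 0.1536] [-3.133e+00  1.000e-03  1.519e+00] [-0.32 -0.71 -0.01] 0.468
2
[[-0.01, 0.08, 0.89, -0.04, 0.01, 0.02], [-0.01, 0.08, 0.89, -0.04, 0.01, 0.02]]
```

View pics/side7.png

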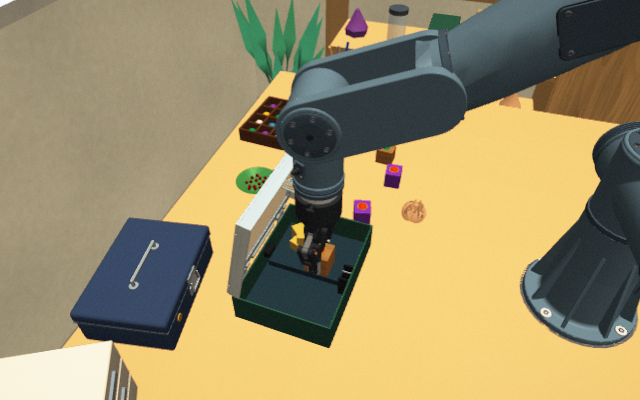

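View pics/top7.png

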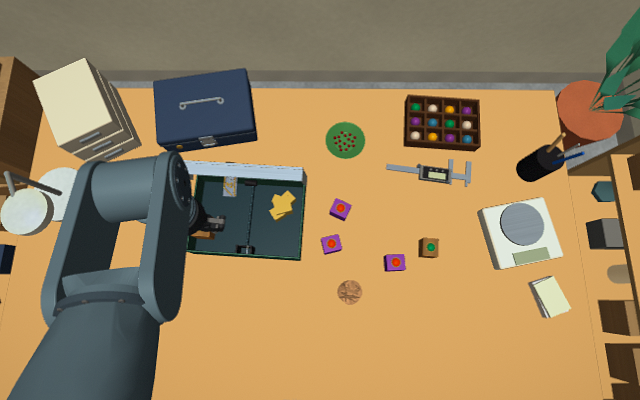

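>>> {"api": "step_arm", "payload": {
  "steps": [
    [[0,0.08,0.7,-0.04,0,0],[0,0.08,0.9,-0.04,0,0],[0,0,0.9,0,0,0],[0,0,0.7,0,0,0],[0,0,0.3,0,0,0],[0,0,0,0,0,0]]
  ]
}}

```text
time_s: 14.05
eef_pos: [0.5042, 0.1932, 0.0466]
tool_rot: [-3.138, 0.002, 1.52]
contact_force: [0.4, 0.3, -0.1]
gripper_width: 0.462
```

```bash
python3 -c "
from h import *
st()
pl(cw(-.045,.069,.0195),1.515)
a=viewer.capture('side')[170:350,220:400]
cv2.imwrite('pics/side8.png',a.repeat(3,0).repeat(3,1))"
```

```text
14.05 [0.5042 0.1932 0.0466] [-3.138e+00  2.000e-03  1.520e+00] [ 0.44  0.32 -0.13] 0.462
1
[[0.02, 0.23, 0.9, -0.03, 0.02, 0.05]]
```

View pics/side8.png

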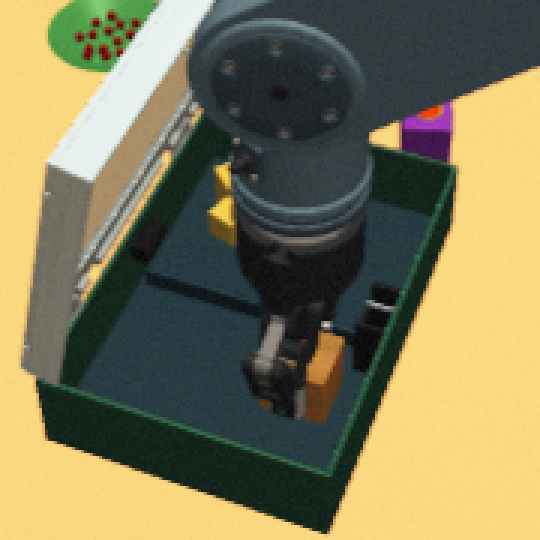

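>>> {"api": "step_arm", "payload": {
  "steps": [
    [[0,0.2,0.3,-0.02,0,0],[0,0,0.25,0,0,0],[0,0,0.15,0,0,0],[0,0,0,0,0,0]]
  ]
}}

```text
time_s: 14.6
eef_pos: [0.5127, 0.1932, 0.0267]
tool_rot: [3.138, 0.001, 1.52]
contact_force: [-0.3, -1.1, -0.2]
gripper_width: 0.467
```

>>> {"api": "step_arm", "payload": {
  "steps": [
    [[0,0,0.1,0,0,0],[0,0,0.05,0,0,0],[0,0,0,0,0,0]]
  ]
}}

```text
time_s: 14.98
eef_pos: [0.5128, 0.1933, 0.0221]
tool_rot: [3.138, 0.001, 1.52]
contact_force: [-0.6, -0.1, -0.0]
gripper_width: 0.465
```

>>> {"api": "step_arm", "payload": {
  "steps": [
    [[0,0,0.03,0,0,0]]
  ]
}}

```text
time_s: 15.1
eef_pos: [0.513, 0.1933, 0.0213]
tool_rot: [3.138, 0.001, 1.52]
contact_force: [-0.2, 1.0, -0.3]
gripper_width: 0.466
```

>>> {"api": "step_arm", "payload": {
  "steps": [
    [[0,0,0.03,0,0,0]]
  ]
}}

```text
time_s: 15.22
eef_pos: [0.513, 0.1933, 0.0204]
tool_rot: [3.138, 0.001, 1.52]
contact_force: [0.9, -0.7, -1.6]
gripper_width: 0.469
```

>>> {"api": "step_arm", "payload": {
  "steps": [
    [[0,0,0.03,0,0,0]]
  ]
}}

```text
time_s: 15.35
eef_pos: [0.5131, 0.1933, 0.0195]
tool_rot: [3.138, 0.001, 1.52]
contact_force: [0.2, 0.0, -1.1]
gripper_width: 0.466
```

>>> {"api": "step_arm", "payload": {
  "steps": [
    [[0,0,0.03,0,0,0]]
  ]
}}

```text
time_s: 15.48
eef_pos: [0.5131, 0.1933, 0.019]
tool_rot: [3.138, 0.001, 1.521]
contact_force: [-3.7, -0.2, 9.4]
gripper_width: 0.466
```

>>> {"api": "step_arm", "payload": {
  "steps": [
    [[0,0,0.03,0,0,0]]
  ]
}}

```text
time_s: 15.6
eef_pos: [0.5131, 0.1933, 0.019]
tool_rot: [3.138, 0.001, 1.521]
contact_force: [-5.7, -1.4, 12.1]
gripper_width: 0.468
```

>>> {"api": "step_arm", "payload": {
  "steps": [
    [[0,0,-0.02,0,0,0],[0,0,0,0,0,0],[0,0,0,0,0,0],[0,0,0,0,0,0]]
  ],
  "jaw": 0.68
}}

```text
time_s: 16.1
eef_pos: [0.5135, 0.1934, 0.0199]
tool_rot: [3.137, 0.001, 1.521]
contact_force: [-0.2, -0.9, 0.5]
gripper_width: 0.682
```

```bash
python3 -c "
from h import *
st()
a=viewer.capture('side')[170:350,220:400]
cv2.imwrite('pics/side9.png',a.repeat(3,0).repeat(3,1))"
```

```text
16.1 [0.5135 0.1934 0.0199] [3.137e+00 1.000e-03 1.521e+00] [-0.16 -0.86  0.49] 0.682
```

View pics/side9.png

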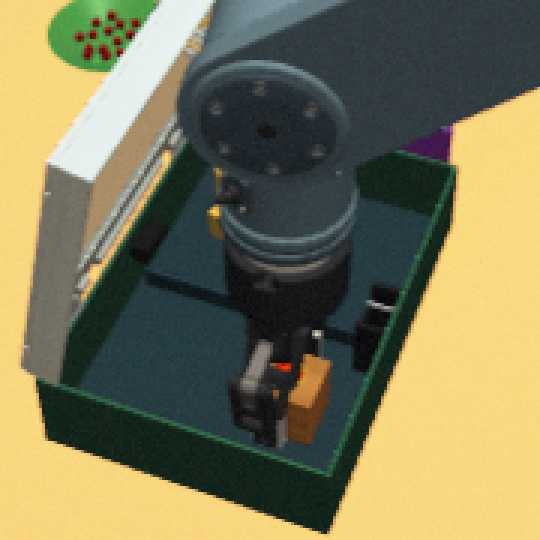

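>>> {"api": "step_arm", "payload": {
  "steps": [
    [[0,0,-0.4,0,0,0],[0,0,-0.7,0,0,0],[0,-0.2,-1,0,0,0],[0,-0.3,-1,0,0,0],[0,-0.7,-1,0,0,0],[0,-1,-0.8,0,0,0],[0,-1,-0.8,0,0,0],[0,-0.8,-0.8,0,0,0]]
  ]
}}

```text
time_s: 17.15
eef_pos: [0.3903, 0.1994, 0.2242]
tool_rot: [3.135, 0.0, 1.519]
contact_force: [0.2, -0.5, 0.2]
gripper_width: 0.68
```

```bash
python3 -c "
from h import *
st()
for c in('side','top'): cv2.imwrite(f'pics/{c}10.png',viewer.capture(c))
a=cv2.imread('pics/side10.png')[150:350,200:420]
cv2.imwrite('pics/side10a.png',a.repeat(3,0).repeat(3,1))"
```

```text
17.15 [0.3903 0.1994 0.2242] [3.135 0.    1.519] [ 0.16 -0.47  0.2 ] 0.68
```

View pics/side10a.png

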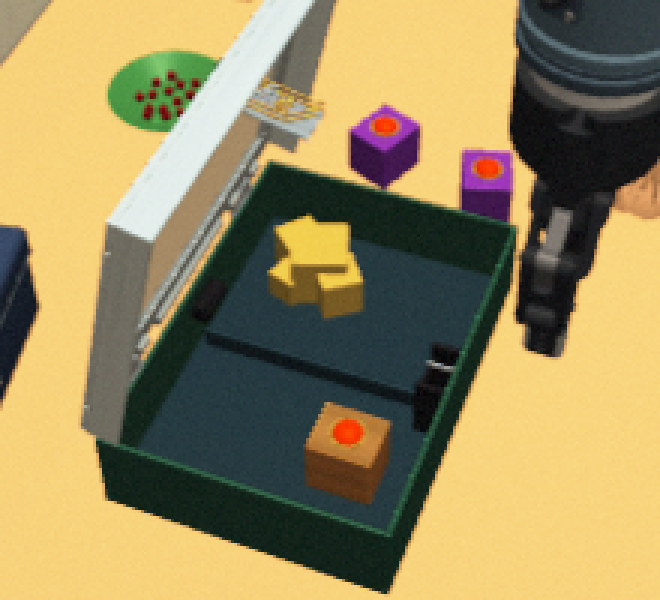

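View pics/top10.png

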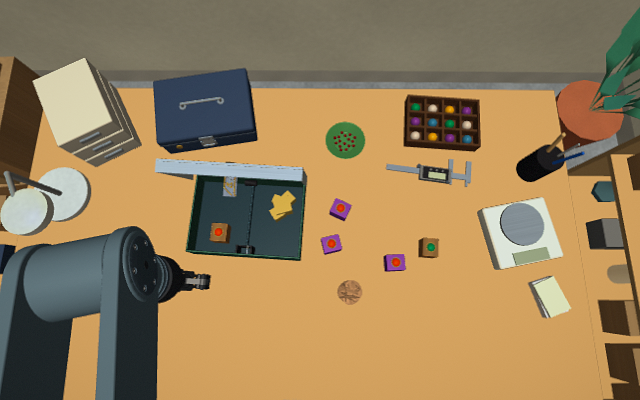

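```bash
cat >> h.py <<'E'
def lid(r,o,y,th): return cw(.1-r*np.cos(th)+o*np.sin(th),y,.087+r*np.sin(th)+o*np.cos(th))
E
python3 -c "
from h import *
for c in('side','top'):
  im=cv2.imread(f'pics/{c}10.png')
  for th,col in((1.35,(0,0,255)),):
    P=[lid(.203,.005,-.145,th),lid(.203,.005,.145,th),lid(.203,-.017,.145,th),lid(.203,-.017,-.145,th),lid(.203,.005,-.145,th)]
    cv2.polylines(im,[np.round(proj(c,P)*8).astype(int)],False,col,1,cv2.LINE_AA,3)
    P=[cw(-.1,-.14,.07),cw(-.1,.14,.07),cw(.1,.14,.07)]
    cv2.polylines(im,[np.round(proj(c,P)*8).astype(int)],False,(255,0,255),1,cv2.LINE_AA,3)
    print(lid(.203,.005,0,th))
  s=im[140:280,140:330] if c=='top' else im[130:350,200:420]
  cv2.imwrite(f'pics/{c}11.png',cv2.resize(s,None,fx=3 if c=='side' else 4,fy=3 if c=='side' else 4,interpolation=cv2.INTER_CUBIC)[:600])
"
```

```text
[0.61232555 0.11861823 0.28616688]
[0.61232555 0.11861823 0.28616688]
```

View pics/side11.png

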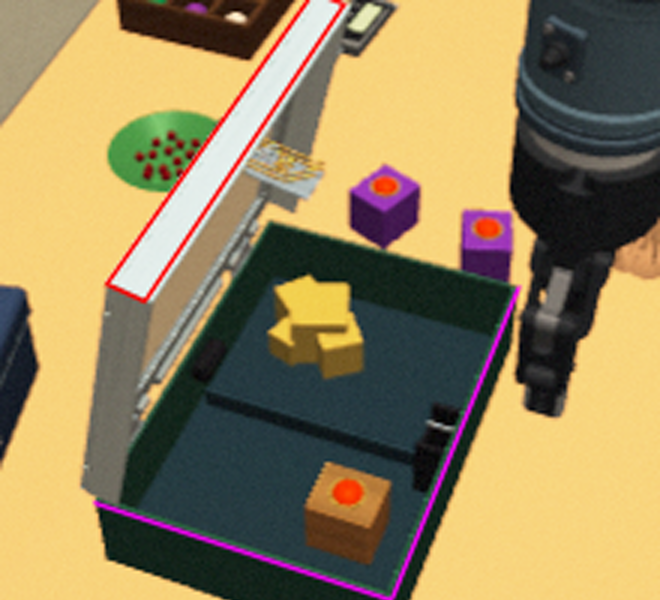

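View pics/top11.png

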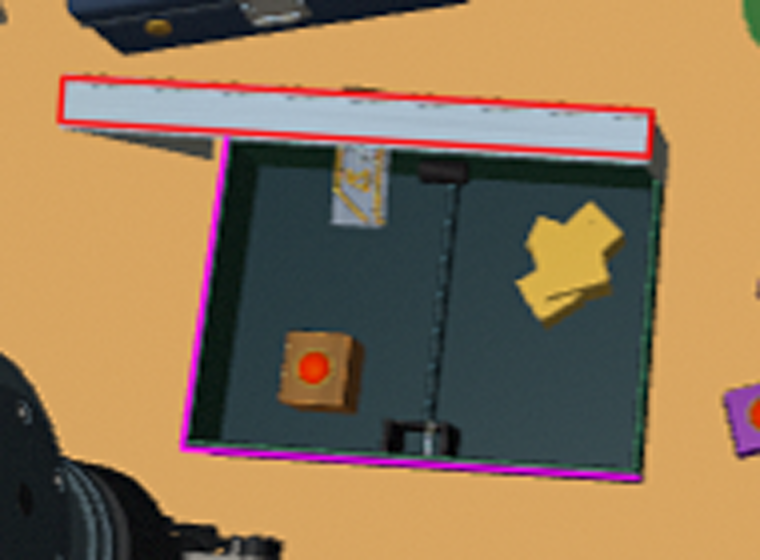

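```bash
python3 -c "
from h import *
pl([.44,.13,.34],1.515)
pl([.655,.117,.345],1.515,p0=[.44,.13,.34],y0=1.515)
for th in np.arange(1.35,-.05,-.15):
  r=.2-.010*th/1.35
  p=lid(r,.005,0,th); print(round(th,2),(p+cw(.011,0,0)-cw(0,0,0)).round(4), r)
"
```

```text
5
[[-0.45, 0.36, -0.76, 0.02, 0.0, 0.01], [-0.45, 0.35, -0.76, 0.02, 0.0, 0.01], [-0.45, 0.35, -0.76, 0.02, 0.0, 0.01], [-0.45, 0.35, -0.76, 0.02, 0.0, 0.01], [-0.45, 0.35, -0.76, 0.02, 0.0, 0.01]]
8
[[0.0, 0.9, -0.02, 0.0, 0.0, 0.0], [0.0, 0.9, -0.02, 0.0, 0.0, 0.0], [0.0, 0.9, -0.02, 0.0, 0.0, 0.0], [0.0, 0.9, -0.02, 0.0, 0.0, 0.0], [0.0, 0.9, -0.02, 0.0, 0.0, 0.0], [0.0, 0.9, -0.02, 0.0, 0.0, 0.0], [0.0, 0.9, -0.02, 0.0, 0.0, 0.0], [0.0, 0.9, -0.02, 0.0, 0.0, 0.0]]
1.35 [0.6262 0.1178 0.2735] 0.19
1.2 [0.5983 0.1194 0.2669] 0.19111111111111112
1.05 [0.5717 0.1209 0.2562] 0.19222222222222224
0.9 [0.5467 0.1223 0.2416] 0.19333333333333333
0.75 [0.5242 0.1236 0.2232] 0.19444444444444445
0.6 [0.5045 0.1247 0.2015] 0.19555555555555557
0.45 [0.4882 0.1256 0.177 ] 0.19666666666666668
0.3 [0.4757 0.1263 0.1502] 0.19777777777777777
0.15 [0.4672 0.1268 0.1217] 0.1988888888888889
0.0 [0.4631 0.127  0.092 ] 0.2
```

>>> {"api": "step_arm", "payload": {
  "steps": [
    [[-0.45,0.36,-0.76,0.02,0,0],[-0.45,0.35,-0.76,0.02,0,0],[-0.45,0.35,-0.76,0.02,0,0],[-0.45,0.35,-0.76,0.02,0,0],[-0.45,0.35,-0.76,0,0,0],[0,0,0,0,0,0]]
  ],
  "jaw": 0
}}

```text
time_s: 18.0
eef_pos: [0.4434, 0.1269, 0.3419]
tool_rot: [3.138, -0.001, 1.52]
contact_force: [-1.1, 0.5, -0.4]
gripper_width: -0.0
```

```bash
python3 -c "
from h import *
st()
pl([.655,.117,.345],1.515)"
```

```text
18.0 [0.4434 0.1269 0.3419] [ 3.138e+00 -1.000e-03  1.520e+00] [-1.13  0.53 -0.37] -0.0
8
[[0.0, 0.88, -0.01, 0.0, 0.0, 0.01], [0.0, 0.88, -0.01, 0.0, 0.0, 0.01], [0.0, 0.88, -0.01, 0.0, 0.0, 0.01], [0.01, 0.88, -0.01, 0.0, 0.0, 0.01], [0.01, 0.88, -0.01, 0.0, 0.0, 0.01], [0.01, 0.88, -0.01, 0.0, 0.0, 0.01], [0.01, 0.88, -0.01, 0.0, 0.0, 0.01], [0.01, 0.88, -0.01, 0.0, 0.0, 0.01]]
```

>>> {"api": "step_arm", "payload": {
  "steps": [
    [[0,0.8,-0.05,0,0,0],[0,0.88,-0.05,0,0,0],[0,0.88,-0.05,0,0,0],[0,0.88,-0.05,0,0,0],[0,0.88,-0.05,0,0,0],[0,0.88,-0.03,0,0,0],[0,0.88,0,0,0,0],[0,0.8,0,0,0,0],[0,0,0,0,0,0]]
  ]
}}

```text
time_s: 19.12
eef_pos: [0.6508, 0.1213, 0.3316]
tool_rot: [-3.125, -0.002, 1.522]
contact_force: [-1.2, 0.8, 0.1]
gripper_width: 0.001
```

```bash
python3 -c "
from h import *
st()
pl([.655,.117,.275],1.515)
a=viewer.capture('side')[20:300,190:440]
cv2.imwrite('pics/side12.png',a.repeat(2,0).repeat(2,1))"
```

```text
19.12 [0.6508 0.1213 0.3316] [-3.125e+00 -2.000e-03  1.522e+00] [-1.24  0.8   0.1 ] 0.001
3
[[-0.05, 0.06, 0.63, -0.06, -0.01, 0.02], [-0.05, 0.06, 0.63, -0.06, -0.01, 0.02], [-0.05, 0.05, 0.63, -0.06, -0.01, 0.02]]
```

View pics/side12.png

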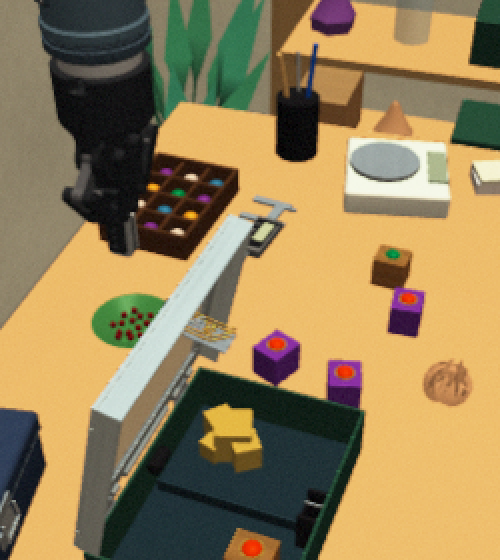

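>>> {"api": "step_arm", "payload": {
  "steps": [
    [[-0.05,0.1,0.5,-0.06,0,0],[-0.05,0.1,0.6,-0.06,0,0],[0,0,0.5,-0.03,0,0],[0,0,0,0,0,0]]
  ]
}}

```text
time_s: 19.68
eef_pos: [0.6519, 0.1195, 0.2788]
tool_rot: [-3.137, -0.002, 1.524]
contact_force: [0.3, 0.3, 0.1]
gripper_width: 0.003
```

```bash
python3 -c "
from h import *
st()
a=viewer.capture('side')[20:300,190:440]
cv2.imwrite('pics/side13.png',a.repeat(2,0).repeat(2,1))"
```

```text
19.68 [0.6519 0.1195 0.2788] [-3.137e+00 -2.000e-03  1.524e+00] [0.32 0.27 0.07] 0.003
```

View pics/side13.png

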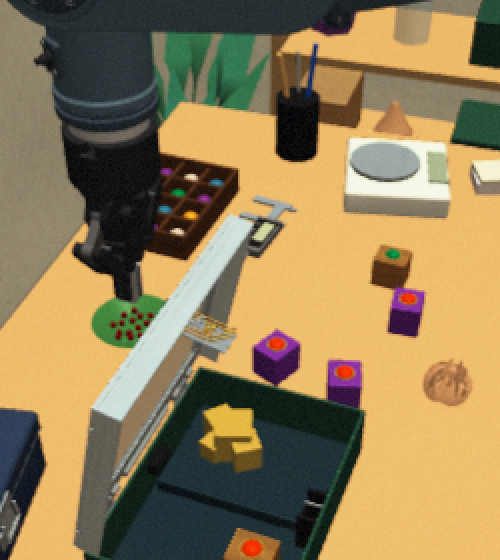

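>>> {"api": "step_arm", "payload": {
  "steps": [
    [[0,0,0.3,-0.03,0,0],[0,-0.2,0,0,0,0],[0,-0.2,0,0,0,0],[0,0,0,0,0,0]]
  ]
}}

```text
time_s: 20.23
eef_pos: [0.6401, 0.1203, 0.2724]
tool_rot: [3.139, -0.002, 1.524]
contact_force: [0.0, 1.0, -0.6]
gripper_width: -0.004
```

>>> {"api": "step_arm", "payload": {
  "steps": [
    [[0,-0.2,0,0,0,0],[0,-0.1,0,0,0,0]]
  ]
}}

```text
time_s: 20.48
eef_pos: [0.6309, 0.1207, 0.2729]
tool_rot: [3.138, -0.002, 1.524]
contact_force: [0.3, -0.7, -0.6]
gripper_width: 0.001
```

>>> {"api": "step_arm", "payload": {
  "steps": [
    [[0,-0.1,0,0,0,0],[0,-0.1,0,0,0,0]]
  ]
}}

```text
time_s: 20.72
eef_pos: [0.6249, 0.121, 0.2731]
tool_rot: [3.136, -0.002, 1.524]
contact_force: [-0.2, 0.3, -1.1]
gripper_width: 0.003
```

>>> {"api": "step_arm", "payload": {
  "steps": [
    [[-0.03,-0.1,0.02,0,0,0],[-0.03,-0.1,0.02,0,0,0]]
  ]
}}

```text
time_s: 20.98
eef_pos: [0.6187, 0.1197, 0.272]
tool_rot: [3.136, -0.003, 1.524]
contact_force: [1.4, 1.1, -0.5]
gripper_width: -0.001
```

>>> {"api": "step_arm", "payload": {
  "steps": [
    [[0,-0.1,0.02,0,0,0],[0,-0.1,0.02,0,0,0]]
  ]
}}

```text
time_s: 21.22
eef_pos: [0.6124, 0.1199, 0.2706]
tool_rot: [3.135, -0.003, 1.524]
contact_force: [1.1, 0.2, -0.6]
gripper_width: -0.001
```

>>> {"api": "step_arm", "payload": {
  "steps": [
    [[0,-0.1,0.02,0,0,0],[0,-0.1,0.02,0,0,0]]
  ]
}}

```text
time_s: 21.48
eef_pos: [0.606, 0.1201, 0.2692]
tool_rot: [3.135, -0.003, 1.524]
contact_force: [1.7, 1.4, -0.5]
gripper_width: 0.001
```

```bash
cat > arc.py <<'E'
from h import *
import sys
from scipy.optimize import fsolve
H=.006;O=.007
s=st(); p=np.array(s['eef_pos'])
def tcp(r,th): return lid(r,O,0,th)+cw(H,0,0)-cw(0,0,0)
f=lambda v:(tcp(*v)-p)[[0,2]]
r,th=fsolve(f,[.19,1.2]); print('r,th',r.round(4),th.round(3))
dth=float(sys.argv[1]); n=int(sys.argv[2]); rows=[]; R=Ro.from_euler('xyz',s['tool_rot']); q=p.copy()
for i in range(n):
    r+=(.195-r)*dth/max(th,dth); th-=dth; t=tcp(r,th); 
    rows.append((R.inv().apply(t-q)/.03).round(2).tolist()); q=t; print(round(th,2),t.round(4))
print(rows)
E
python3 arc.py .07 10
```

```text
21.48 [0.606  0.1201 0.2692] [ 3.135e+00 -3.000e-03  1.524e+00] [ 1.74  1.41 -0.53] 0.001
r,th 0.1893 1.256
1.19 [0.5933 0.1197 0.2654]
1.12 [0.5808 0.1204 0.2607]
1.05 [0.5687 0.1211 0.2552]
0.98 [0.557  0.1217 0.2488]
0.91 [0.5458 0.1223 0.2416]
0.84 [0.535  0.123  0.2336]
0.77 [0.5249 0.1235 0.2248]
0.7 [0.5153 0.1241 0.2154]
0.63 [0.5065 0.1246 0.2053]
0.56 [0.4983 0.125  0.1946]
[[-0.03, -0.42, 0.12], [0.0, -0.42, 0.15], [0.0, -0.41, 0.18], [0.0, -0.39, 0.21], [0.0, -0.38, 0.24], [0.0, -0.36, 0.26], [0.0, -0.34, 0.29], [0.0, -0.32, 0.31], [0.0, -0.3, 0.34], [0.0, -0.27, 0.36]]
```

>>> {"api": "step_arm", "payload": {
  "steps": [
    [[-0.03,-0.25,0.07,0,0,0],[0,-0.3,0.1,0,0,0],[0,-0.3,0.11,0,0,0]]
  ]
}}

```text
time_s: 21.85
eef_pos: [0.5797, 0.1204, 0.2604]
tool_rot: [3.134, -0.003, 1.524]
contact_force: [3.0, -0.3, -0.5]
gripper_width: -0.0
```

```bash
python3 arc.py .06 6
```

```text
21.85 [0.5797 0.1204 0.2604] [ 3.134e+00 -3.000e-03  1.524e+00] [ 2.98 -0.26 -0.49] -0.0
r,th 0.1902 1.11
1.05 [0.5693 0.121  0.2557]
0.99 [0.5592 0.1216 0.2502]
0.93 [0.5494 0.1221 0.2442]
0.87 [0.5401 0.1227 0.2376]
0.81 [0.5311 0.1232 0.2305]
0.75 [0.5225 0.1237 0.2228]
[[0.0, -0.35, 0.16], [0.0, -0.34, 0.18], [0.0, -0.33, 0.2], [0.0, -0.32, 0.22], [0.0, -0.3, 0.24], [0.0, -0.29, 0.25]]
```

>>> {"api": "step_arm", "payload": {
  "steps": [
    [[0,-0.35,0.15,0,0,0],[0,-0.34,0.17,0,0,0],[0,-0.33,0.19,0,0,0]]
  ]
}}

```text
time_s: 22.22
eef_pos: [0.5474, 0.1218, 0.2443]
tool_rot: [3.132, -0.003, 1.524]
contact_force: [3.3, 0.4, 0.6]
gripper_width: 0.003
```

>>> {"api": "step_arm", "payload": {
  "steps": [
    [[0,-0.32,0.21,0,0,0],[0,-0.3,0.23,0,0,0]]
  ]
}}

```text
time_s: 22.48
eef_pos: [0.5279, 0.1227, 0.2304]
tool_rot: [3.131, -0.003, 1.524]
contact_force: [3.8, 0.2, 1.6]
gripper_width: 0.001
```

```bash
python3 arc.py .06 8
```

```text
22.48 [0.5279 0.1227 0.2304] [ 3.131e+00 -3.000e-03  1.524e+00] [3.83 0.2  1.62] 0.001
r,th 0.1935 0.798
0.74 [0.5195 0.1238 0.2224]
0.68 [0.5115 0.1243 0.2139]
0.62 [0.5041 0.1247 0.205 ]
0.56 [0.4972 0.1251 0.1956]
0.5 [0.4909 0.1254 0.1858]
0.44 [0.4852 0.1257 0.1756]
0.38 [0.4801 0.126  0.1652]
0.32 [0.4756 0.1263 0.1544]
[[0.02, -0.29, 0.26], [0.0, -0.27, 0.28], [0.0, -0.25, 0.3], [0.0, -0.23, 0.31], [0.0, -0.21, 0.32], [0.0, -0.19, 0.34], [0.0, -0.17, 0.35], [0.0, -0.15, 0.36]]
```

>>> {"api": "step_arm", "payload": {
  "steps": [
    [[0.02,-0.29,0.25,0.03,0,0],[0,-0.27,0.27,0.03,0,0],[0,-0.25,0.29,0.03,0,0]]
  ]
}}

```text
time_s: 22.85
eef_pos: [0.5028, 0.1244, 0.2049]
tool_rot: [3.138, -0.002, 1.524]
contact_force: [4.6, -0.5, 1.3]
gripper_width: -0.006
```

>>> {"api": "step_arm", "payload": {
  "steps": [
    [[0,-0.22,0.3,0,0,0],[0,-0.2,0.3,0,0,0]]
  ]
}}

```text
time_s: 23.1
eef_pos: [0.4899, 0.1251, 0.1859]
tool_rot: [3.137, -0.003, 1.524]
contact_force: [4.9, 0.0, 1.8]
gripper_width: 0.0
```

```bash
python3 arc.py .06 8; python3 -c "
from h import *
a=viewer.capture('side')[100:350,190:440]
cv2.imwrite('pics/side14.png',a.repeat(2,0).repeat(2,1))"
```

```text
23.1 [0.4899 0.1251 0.1859] [ 3.137e+00 -3.000e-03  1.524e+00] [4.88 0.05 1.78] 0.0
r,th 0.195 0.495
0.44 [0.4842 0.1258 0.1756]
0.38 [0.4792 0.1261 0.165 ]
0.32 [0.4749 0.1263 0.1542]
0.26 [0.4712 0.1265 0.1431]
0.2 [0.4682 0.1267 0.1317]
0.14 [0.4659 0.1268 0.1203]
0.08 [0.4642 0.1269 0.1087]
0.02 [0.4633 0.127  0.097 ]
[[0.01, -0.19, 0.34], [0.0, -0.17, 0.35], [0.0, -0.15, 0.36], [0.0, -0.12, 0.37], [-0.0, -0.1, 0.38], [-0.0, -0.08, 0.38], [-0.0, -0.06, 0.39], [-0.0, -0.03, 0.39]]
```

View pics/side14.png

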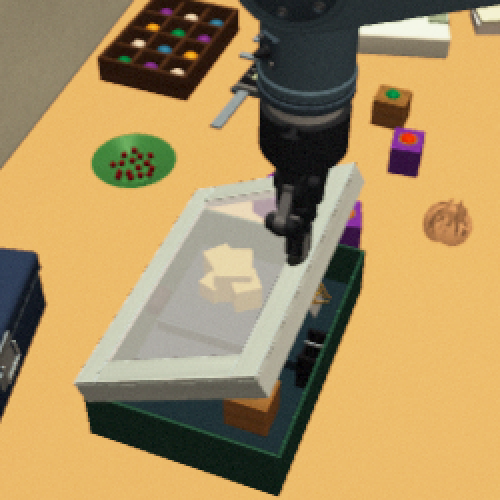

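```bash
python3 -c "
from h import *
im=cv2.resize(cv2.imread('pics/side14.png'),None,fx=1.5,fy=1.5)
for th,col in((.49,(0,0,255)),(.44,(255,0,0)),(.54,(0,255,0))):
    P=[lid(0,.005,-.145,th),lid(.203,.005,-.145,th),lid(.203,.005,.145,th),lid(0,.005,.145,th)]
    q=(proj('side',P)-[190,100])*3
    cv2.polylines(im,[np.round(q*8).astype(int)],False,col,1,cv2.LINE_AA,3)
th=.49
q=(proj('side',[lid(.189+.011*np.cos(a),.007,.011*np.sin(a),th) for a in np.arange(0,6.3,.2)])-[190,100])*3
cv2.polylines(im,[np.round(q*8).astype(int)],False,(0,255,255),1,cv2.LINE_AA,3)
cv2.imwrite('pics/side14b.png',im[150:,100:])"
```

```text
(no output)
```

View pics/side14b.png

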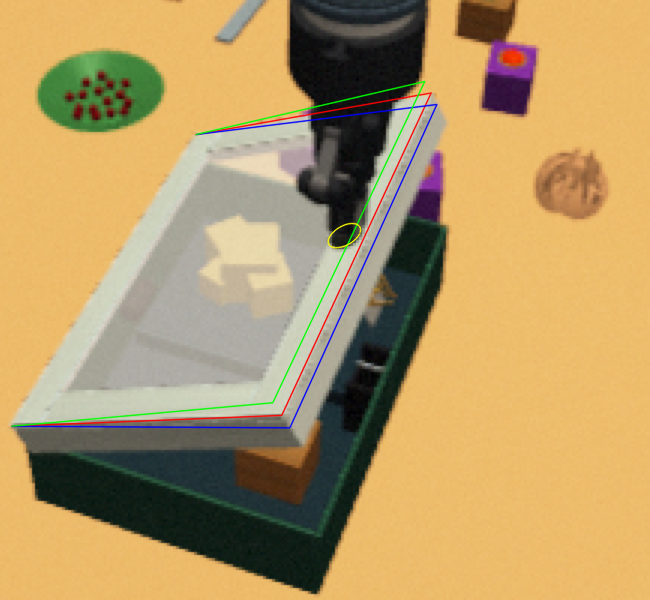

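>>> {"api": "step_arm", "payload": {
  "steps": [
    [[0,-0.14,0.34,0.03,0,0],[0,-0.12,0.35,0,0,0]]
  ]
}}

```text
time_s: 23.4
eef_pos: [0.4786, 0.1259, 0.1631]
tool_rot: [-3.136, -0.002, 1.524]
contact_force: [-2.0, 0.1, 4.7]
gripper_width: -0.0
```

>>> {"api": "step_arm", "payload": {
  "steps": [
    [[0,-0.1,0.35,0.03,0,0],[0,-0.08,0.35,0,0,0]]
  ]
}}

```text
time_s: 23.65
eef_pos: [0.4709, 0.1263, 0.1408]
tool_rot: [-3.129, -0.002, 1.524]
contact_force: [-0.1, 0.2, 4.7]
gripper_width: 0.001
```

```bash
sed -i 's/^H=.006/H=.011/; s/(.195-r)/(.199-r)/' arc.py; python3 arc.py .04 6; python3 -c "
from h import *
a=viewer.capture('side')[100:350,190:440]
cv2.imwrite('pics/side15.png',a.repeat(2,0).repeat(2,1))"
```

```text
23.65 [0.4709 0.1263 0.1408] [-3.129e+00 -2.000e-03  1.524e+00] [-0.12  0.17  4.67] 0.001
r,th 0.1995 0.238
0.2 [0.469  0.1267 0.133 ]
0.16 [0.4674 0.1267 0.1252]
0.12 [0.4661 0.1268 0.1173]
0.08 [0.4651 0.1269 0.1094]
0.04 [0.4645 0.1269 0.1015]
-0.0 [0.4641 0.1269 0.0935]
[[0.01, -0.06, 0.26], [-0.0, -0.05, 0.26], [-0.0, -0.04, 0.26], [-0.0, -0.03, 0.26], [-0.0, -0.02, 0.26], [-0.0, -0.01, 0.27]]
```

View pics/side15.png

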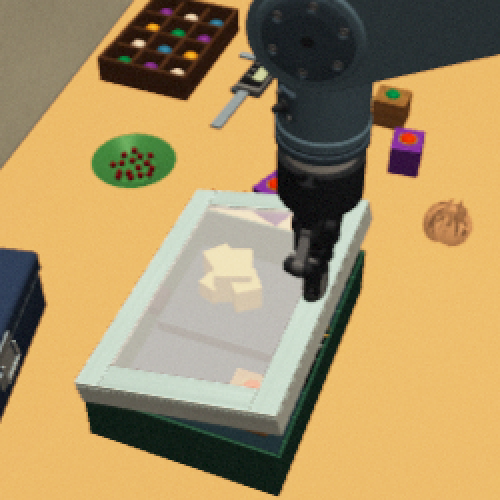

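Force is clean now (4.7 N). Continue to near shut; correct the slight roll.

>>> {"api": "step_arm", "payload": {
  "steps": [
    [[0,-0.06,0.26,-0.04,0,0],[0,-0.05,0.26,-0.04,0,0]]
  ]
}}

```text
time_s: 23.95
eef_pos: [0.4667, 0.1266, 0.1235]
tool_rot: [-3.136, -0.002, 1.524]
contact_force: [-0.9, -0.5, 5.5]
gripper_width: -0.002
```

>>> {"api": "step_arm", "payload": {
  "steps": [
    [[0,-0.04,0.26,-0.03,0,0],[0,-0.03,0.22,0,0,0]]
  ]
}}

```text
time_s: 24.2
eef_pos: [0.4645, 0.1267, 0.1085]
tool_rot: [-3.14, -0.002, 1.525]
contact_force: [0.4, 0.3, 4.6]
gripper_width: 0.003
```

>>> {"api": "step_arm", "payload": {
  "steps": [
    [[0,-0.02,0.15,0,0,0]]
  ]
}}

```text
time_s: 24.32
eef_pos: [0.464, 0.1267, 0.1036]
tool_rot: [-3.14, -0.002, 1.524]
contact_force: [0.8, 0.1, 5.0]
gripper_width: 0.003
```

>>> {"api": "step_arm", "payload": {
  "steps": [
    [[0,0,0.15,0,0,0]]
  ]
}}

```text
time_s: 24.45
eef_pos: [0.4637, 0.1267, 0.0988]
tool_rot: [-3.139, -0.002, 1.524]
contact_force: [-0.9, -0.9, 4.0]
gripper_width: -0.003
```

>>> {"api": "step_arm", "payload": {
  "steps": [
    [[0,0,0.12,0,0,0]]
  ]
}}

```text
time_s: 24.58
eef_pos: [0.4635, 0.1268, 0.0948]
tool_rot: [-3.139, -0.002, 1.524]
contact_force: [0.0, -0.4, 4.7]
gripper_width: 0.001
```

>>> {"api": "step_arm", "payload": {
  "steps": [
    [[0,0,0.08,0,0,0]]
  ]
}}

```text
time_s: 24.7
eef_pos: [0.4634, 0.1267, 0.0922]
tool_rot: [-3.138, -0.002, 1.524]
contact_force: [-0.3, -1.0, 4.7]
gripper_width: 0.001
```

>>> {"api": "step_arm", "payload": {
  "steps": [
    [[0,0,0.05,0,0,0]]
  ]
}}

```text
time_s: 24.82
eef_pos: [0.4634, 0.1268, 0.0905]
tool_rot: [-3.138, -0.002, 1.524]
contact_force: [-0.7, -0.1, 4.5]
gripper_width: 0.003
```

Now below latched height; small steps for the stop.

>>> {"api": "step_arm", "payload": {
  "steps": [
    [[0,0,0.03,0,0,0]]
  ]
}}

```text
time_s: 24.95
eef_pos: [0.4633, 0.1268, 0.0896]
tool_rot: [-3.138, -0.002, 1.525]
contact_force: [-0.7, -0.9, 5.5]
gripper_width: -0.002
```

>>> {"api": "step_arm", "payload": {
  "steps": [
    [[0,0,0.03,0,0,0]]
  ]
}}

```text
time_s: 25.08
eef_pos: [0.4633, 0.1267, 0.0888]
tool_rot: [-3.138, -0.002, 1.525]
contact_force: [-0.9, -0.7, 5.5]
gripper_width: 0.001
```

>>> {"api": "step_arm", "payload": {
  "steps": [
    [[0,0,0.03,0,0,0]]
  ]
}}

```text
time_s: 25.2
eef_pos: [0.4634, 0.1268, 0.088]
tool_rot: [-3.138, -0.002, 1.525]
contact_force: [-0.8, -0.5, 4.9]
gripper_width: 0.003
```

>>> {"api": "step_arm", "payload": {
  "steps": [
    [[0,0,0.03,0,0,0]]
  ]
}}

```text
time_s: 25.32
eef_pos: [0.4634, 0.1268, 0.0874]
tool_rot: [-3.138, -0.002, 1.525]
contact_force: [-2.0, -0.9, 9.1]
gripper_width: -0.001
```

>>> {"api": "step_arm", "payload": {
  "steps": [
    [[0,0,0.02,0,0,0]]
  ]
}}

```text
time_s: 25.45
eef_pos: [0.4634, 0.1268, 0.0872]
tool_rot: [-3.138, -0.002, 1.525]
contact_force: [-3.1, -1.0, 10.5]
gripper_width: -0.001
```

```bash
python3 -c "
from h import *
st()"
```

```text
25.45 [0.4634 0.1268 0.0872] [-3.138e+00 -2.000e-03  1.525e+00] [-3.12 -0.95 10.5 ] -0.001
```

>>> {"api": "step_arm", "payload": {
  "steps": [
    [[0,0,0.02,0,0,0]]
  ]
}}

```text
time_s: 25.58
eef_pos: [0.4634, 0.1268, 0.0872]
tool_rot: [-3.138, -0.002, 1.525]
contact_force: [-3.1, -0.0, 10.7]
gripper_width: -0.002
```

>>> {"api": "step_arm", "payload": {
  "steps": [
    [[0,0,-0.1,0,0,0],[0,0,-0.15,0,0,0],[0,0,-0.3,0,0,0],[0,0,0,0,0,0]]
  ]
}}

```text
time_s: 26.08
eef_pos: [0.4625, 0.1268, 0.1039]
tool_rot: [-3.136, -0.002, 1.525]
contact_force: [0.4, -0.4, 0.3]
gripper_width: -0.004
```

```bash
python3 -c "
from h import *
st()
a=viewer.capture('side')[100:350,190:440]
cv2.imwrite('pics/side16.png',a.repeat(2,0).repeat(2,1))"
```

```text
26.07 [0.4625 0.1268 0.1039] [-3.136e+00 -2.000e-03  1.525e+00] [ 0.36 -0.45  0.27] -0.004
```

View pics/side16.png

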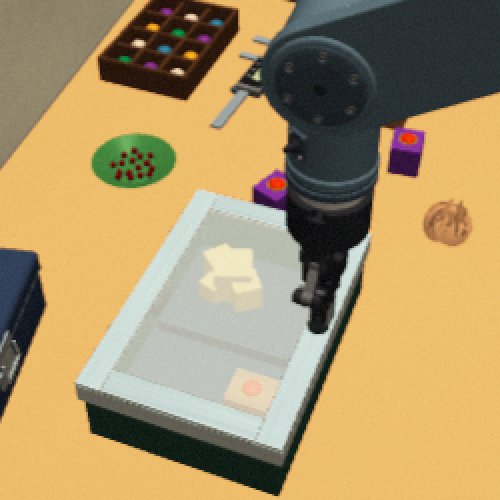

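Force is zero with the lid level, so the latch holds. Retreat upward and confirm.

>>> {"api": "step_arm", "payload": {
  "steps": [
    [[0,0,-0.8,0,0,0],[0,0,-1,0,0,0],[0,-0.7,-1,0,0,0],[0,-0.8,-0.7,0,0,0],[0,-0.5,0,0,0,0],[0,0,0,0,0,0],[0,0,0,0,0,0],[0,0,0,0,0,0]]
  ]
}}

```text
time_s: 27.12
eef_pos: [0.4002, 0.1292, 0.2096]
tool_rot: [-3.13, -0.001, 1.524]
contact_force: [0.7, -0.5, -0.9]
gripper_width: -0.001
```

```bash
python3 -c "
from h import *
st()
for c in('side','top'): cv2.imwrite(f'pics/{c}17.png',viewer.capture(c))
im=cv2.imread('pics/side17.png'); P=[lid(0,.005,-.145,0),lid(.203,.005,-.145,0),lid(.203,.005,.145,0),lid(0,.005,.145,0)]
d=cv2.absdiff(im,cv2.imread('pics/side0.png'))[190:345,225:340].mean(); print('diff lid',d)
cv2.polylines(im,[np.round(proj('side',P)*8).astype(int)],True,(0,0,255),1,cv2.LINE_AA,3)
cv2.imwrite('pics/side17a.png',im)
E=1"
```

```text
27.12 [0.4002 0.1292 0.2096] [-3.130e+00 -1.000e-03  1.524e+00] [ 0.7  -0.48 -0.86] -0.001
diff lid 15.693950444132772
```

View pics/side17a.png

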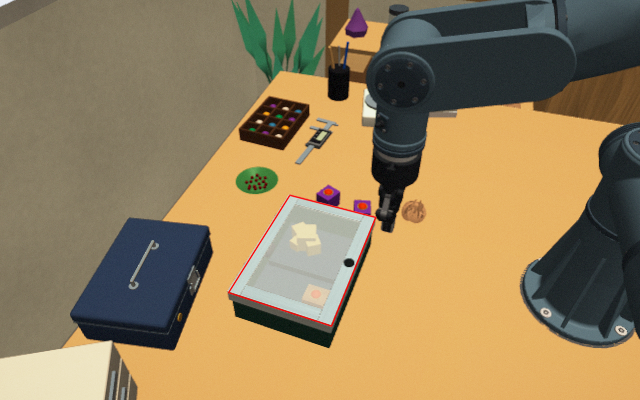

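View pics/top17.png

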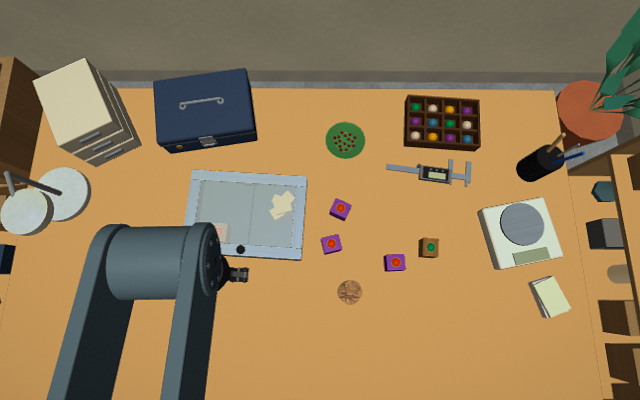

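The lid matches the level outline, the carnelian block stands in the left bay under the pane, and the arm is clear.

```bash
python3 -c "
from rig import order
print(order.hand_in())"
```

```text
the job is handed in; nothing more can be done
None
```

The carnelian's block is in the empty bay and the lid is shut on its latch. I handed the job in at about 27 s of the 67 s allowed; the hand-in gave no verdict.

- **Release:** I pressed the pad to its stop, about 13.5 mm down, at 12 N vertical (about 13 N in all). The lid sprang open to about 1.35 rad.
- **Placing:** I set the block down upright in the bay at about x -43, y +69 mm of the case. It met the floor at about 13 N in all and I let go there; it was not dropped.
- **Closing:** I swung the lid down at about 5 N and pressed to the relatch stop, about 7 mm down, at just under 11 N vertical.

**Last checks:**
- The force was back to sensor noise, and after a second without contact the lid still matched the level outline.
- The block showed upright under the pane.
- The other stones, the saucer and the caliper looked unmoved; I judged that by eye in the pictures and did not measure it.

**Disagreements:**
- **Case position:** the detector's lid mask put the pad about 4 mm from where I measured it. I used my own measurement, and the open lid and tray then lined up with it in the pictures.
- **Closing force:** it carried an unexpected sideways pull of up to 5 N partway through, probably friction on the rubber pad. It cleared when I adjusted the path.

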